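Put the studio's hand tools away in the bench drawer

TASK

Put the palette knife, the scraper and the measuring scoop away in the open drawer: lay each one gently, without dropping it, flat and straight in a lane of its own, upper side up as it lies now, with every handle towards the drawer's front and every working end towards the back. Once all three are lying in their lanes and let go, push the drawer fully shut. Leave the jars, the bottle, the cup and the mortar standing where they are.

Things in the scene. Friction and masses are not known exactly. Their poses are not given: they have to be found in the camera images.
- unit: low wooden bench-top drawer unit, fixed, 262 mm wide, 200 mm deep, 62 mm high (a stack of cards on top reaches 72 mm). Origin on the work surface at the middle of its front face; x points from the front face to the back, z up
- drawer (a joint): how far its one drawer is pulled out of the front face, m: 0 = fully shut, 0.195 = stop; it starts open and slides along -x of the unit with about 1.5 N of friction
- drawer_handle (a point): middle of the drawer's steel bar handle: bar 100 mm long across the drawer, 10 mm thick, its axis 36 mm above the work surface and 25 mm in front of the drawer's wooden front (front panel 12 mm thick, 262 mm wide, top edge 60 mm above the work surface)
- lane0 (a point): centre of the floor of the left lane of the drawer as seen from the robot; x points along the lane from the drawer's front to its back, z up. Lane floor 16 mm above the work surface, 176 mm long, 70 mm wide, between dividers 4 mm thick and 8 mm high; moves with the drawer
- lane1 (a point): centre of the floor of the middle lane of the drawer as seen from the robot; x points along the lane from the drawer's front to its back, z up. Lane floor 16 mm above the work surface, 176 mm long, 66 mm wide, between dividers 4 mm thick and 8 mm high; moves with the drawer
- lane2 (a point): centre of the floor of the right lane of the drawer as seen from the robot; x points along the lane from the drawer's front to its back, z up. Lane floor 16 mm above the work surface, 176 mm long, 70 mm wide, between dividers 4 mm thick and 8 mm high; moves with the drawer
- palette_knife: palette knife: handle 18 mm wide, narrow cranked steel blade 22 mm wide with a round tip. 150 mm long, with a dark wooden handle 85 mm long and 18 mm high; lies flat on the work surface, upper side up. Origin under the middle of its length, at the underside; x points from the handle to the working end, z up; about 50 to 105 g
- palette_knife_grip (a point): point on the handle of the palette knife near its centre of mass, 25 mm from the origin towards the handle end, 9 mm above the underside
- palette_knife_end (a point): near the butt of the handle of the palette knife, 70 mm from the origin, 9 mm above the underside
- palette_knife_tip (a point): near the working end of the palette knife, 70 mm from the origin, 2 mm above the underside
- scraper: scraper: handle 24 mm wide, broad square-ended steel blade flaring to 42 mm. 150 mm long, with a dark wooden handle 85 mm long and 18 mm high; lies flat on the work surface, upper side up. Origin under the middle of its length, at the underside; x points from the handle to the working end, z up; about 50 to 105 g
- scraper_grip (a point): point on the handle of the scraper near its centre of mass, 25 mm from the origin towards the handle end, 9 mm above the underside
- scraper_end (a point): near the butt of the handle of the scraper, 70 mm from the origin, 9 mm above the underside
- scraper_tip (a point): near the working end of the scraper, 70 mm from the origin, 2 mm above the underside
- scoop: measuring scoop: handle 14 mm wide, round open steel bowl 40 mm across and 18 mm high at the other end. 150 mm long, with a dark wooden handle 85 mm long and 18 mm high; lies flat on the work surface, upper side up. Origin under the middle of its length, at the underside; x points from the handle to the working end, z up; about 50 to 105 g
- scoop_grip (a point): point on the handle of the scoop near its centre of mass, 25 mm from the origin towards the handle end, 9 mm above the underside
- scoop_end (a point): near the butt of the handle of the scoop, 70 mm from the origin, 9 mm above the underside
- scoop_tip (a point): near the working end of the scoop, 70 mm from the origin, 2 mm above the underside
- cup: translucent white plastic cup, 68 mm across the rim, 85 mm tall, standing on the bench, to be left alone; origin at the centre of its underside
- small_jar: small clear jar with a black lid, 60 mm across, 55 mm tall, standing on the bench, to be left alone; origin at the centre of its underside
- mortar: heavy brass mortar, 104 mm across the rim, 100 mm tall, standing on the bench, to be left alone; origin at the centre of its underside
- squeeze_bottle: cream squeeze bottle, 60 mm across, 170 mm tall, standing on the bench, to be left alone; origin at the centre of its underside
- glass_jar: glass jar with a steel lid, 84 mm across, 120 mm tall, standing on the bench, to be left alone; origin at the centre of its underside
Things that resemble listed ones, but are neither listed nor needed, are in the scene too. What is shaped like the scoop but green or orange is not meant.

How it is judged (in metres and radians):
On the way:
1. all three tools lie released in the open drawer, one in each lane, handles to the front (x of each of palette_knife_tip, scraper_tip, scoop_tip in the frame of lane1 above 0.03 m and x of each of palette_knife_end, scraper_end, scoop_end in the frame of lane1 below -0.03 m and z of palette_knife in the frame of lane1 between -0.005 and 0.006 m and angle between each of palette_knife, scraper, scoop's own z axis and vertical below 0.1 rad and angle between the x axis of each of palette_knife, scraper, scoop and the x axis of lane1, either way round below 0.2 rad and z of scraper in the frame of lane1 between -0.005 and 0.006 m and z of scoop in the frame of lane1 between -0.005 and 0.006 m and ((y of palette_knife_tip in the frame of lane0 between -0.033 and 0.033 m and y of palette_knife_end in the frame of lane0 between -0.033 and 0.033 m) or (y of scraper_tip in the frame of lane0 between -0.033 and 0.033 m and y of scraper_end in the frame of lane0 between -0.033 and 0.033 m) or (y of scoop_tip in the frame of lane0 between -0.033 and 0.033 m and y of scoop_end in the frame of lane0 between -0.033 and 0.033 m)) and ((y of palette_knife_tip in the frame of lane1 between -0.033 and 0.033 m and y of palette_knife_end in the frame of lane1 between -0.033 and 0.033 m) or (y of scraper_tip in the frame of lane1 between -0.033 and 0.033 m and y of scraper_end in the frame of lane1 between -0.033 and 0.033 m) or (y of scoop_tip in the frame of lane1 between -0.033 and 0.033 m and y of scoop_end in the frame of lane1 between -0.033 and 0.033 m)) and ((y of palette_knife_tip in the frame of lane2 between -0.033 and 0.033 m and y of palette_knife_end in the frame of lane2 between -0.033 and 0.033 m) or (y of scraper_tip in the frame of lane2 between -0.033 and 0.033 m and y of scraper_end in the frame of lane2 between -0.033 and 0.033 m) or (y of scoop_tip in the frame of lane2 between -0.033 and 0.033 m and y of scoop_end in the frame of lane2 between -0.033 and 0.033 m)) and contact force between the fingers and palette_knife below 0.1 N and contact force between the fingers and scraper below 0.1 N and contact force between the fingers and scoop below 0.1 N and value of joint drawer above 0.1 m), for 0.2 s.
At the end, for the whole second after the job is handed in: One tool at rest in each lane, flat on its floor (6 mm, 0.1 rad), upper side up, ends within 33 mm of the lane's centre line, within 0.2 rad of its direction, handle to the drawer's front, working end to the back; drawer shut to 6 mm (x of each of palette_knife_tip, scraper_tip, scoop_tip in the frame of lane1 above 0.03 m and x of each of palette_knife_end, scraper_end, scoop_end in the frame of lane1 below -0.03 m and z of palette_knife in the frame of lane1 between -0.005 and 0.006 m and angle between each of palette_knife, scraper, scoop's own z axis and vertical below 0.1 rad and angle between the x axis of each of palette_knife, scraper, scoop and the x axis of lane1, either way round below 0.2 rad and z of scraper in the frame of lane1 between -0.005 and 0.006 m and z of scoop in the frame of lane1 between -0.005 and 0.006 m and ((y of palette_knife_tip in the frame of lane0 between -0.033 and 0.033 m and y of palette_knife_end in the frame of lane0 between -0.033 and 0.033 m) or (y of scraper_tip in the frame of lane0 between -0.033 and 0.033 m and y of scraper_end in the frame of lane0 between -0.033 and 0.033 m) or (y of scoop_tip in the frame of lane0 between -0.033 and 0.033 m and y of scoop_end in the frame of lane0 between -0.033 and 0.033 m)) and ((y of palette_knife_tip in the frame of lane1 between -0.033 and 0.033 m and y of palette_knife_end in the frame of lane1 between -0.033 and 0.033 m) or (y of scraper_tip in the frame of lane1 between -0.033 and 0.033 m and y of scraper_end in the frame of lane1 between -0.033 and 0.033 m) or (y of scoop_tip in the frame of lane1 between -0.033 and 0.033 m and y of scoop_end in the frame of lane1 between -0.033 and 0.033 m)) and ((y of palette_knife_tip in the frame of lane2 between -0.033 and 0.033 m and y of palette_knife_end in the frame of lane2 between -0.033 and 0.033 m) or (y of scraper_tip in the frame of lane2 between -0.033 and 0.033 m and y of scraper_end in the frame of lane2 between -0.033 and 0.033 m) or (y of scoop_tip in the frame of lane2 between -0.033 and 0.033 m and y of scoop_end in the frame of lane2 between -0.033 and 0.033 m)) and linear speed of each of palette_knife, scraper, scoop below 0.03 m/s and value of joint drawer below 0.006 m); the robot touches nothing.
It fails at once if a tool is dropped or thrown (moves faster than 0.6 m/s out of the fingers) ((contact force between the fingers and palette_knife below 0.05 N and linear speed of palette_knife above 0.6 m/s) or (contact force between the fingers and scraper below 0.05 N and linear speed of scraper above 0.6 m/s) or (contact force between the fingers and scoop below 0.05 N and linear speed of scoop above 0.6 m/s)).
It fails at once if a jar, bottle, cup or the mortar is moved by more than 40 mm or tipped over (distance of any of cup, small_jar, mortar, squeeze_bottle, glass_jar from where it was at the start of the episode above 0.04 m or angle between any of cup, small_jar, mortar, squeeze_bottle, glass_jar's own z axis and vertical above 0.5 rad).
It also fails if it takes over 72 s, if anything falls off the work surface, if the arm or the gripper's body presses on something with over 40 N, if the wrist force passes 120 N, or if a joint passes its speed limit or range.

ROBOT

A 6-joint arm with a two-finger parallel gripper is mounted at the origin on the work surface. World frame = base frame: x ahead of the robot, y to its left, z up, the work surface at z = 0. Lengths are in mm, angles in rad, forces in N, time in s.
With the tool pointing down it reaches from about 400 to 925 mm from the base axis. Payload 12.5 kg.
Tool frame: the origin (TCP) lies on the centre line of the jaws, within the pads' length; the fingertips stand 14 mm ahead of it and the grasp point (between the pads) lies 5 mm behind it; z points along the fingers, y is the direction in which the jaws open and shut (so a half turn about z gives the same grasp; the last joint's range is limited). The gripper opens to 95 mm and grips with 3 to 60 N. Pads are 20 mm wide; open, the fingers measure 119 mm over their backs; the gripper's body (75 mm by 180 mm) begins 59 mm behind the grasp point.
Start: joints at [-1.415, 0.491, 1.559, -0, 1.092, -0.106], TCP at [161.785, -603.717, 201.261] pointing down, gripper open.
Joint ranges: [-3.1, 3.1], [-0.84, 2.19], [0.05, 2.79], [-1.13, 4.28], [0.06, 2.93], [-2.69, 2.69]. Speed limits (rad/s): [2.22, 2.22, 2.79, 3.14, 3.14, 3.14].

INTERFACE

Orientations are given as [roll, pitch, yaw] about the fixed x, y, z axes, in that order (R = Rz(yaw) Ry(pitch) Rx(roll)).
In Python, from cell import * gives the robot as it stands.
- The arm moves only by the tool play_rows, never from a script. Its argument "moves" is a list of rows, each a list of 7 numbers: the shift along the tool's x, y, z in m, then the turn, a rotation vector about the tool's x, y, z in rad, then the opening in per cent of the stroke, from 0 (shut) to 100 (fully open). In form: [[tx, ty, tz, ax, ay, az, claw], ...]. A call has 1 to 8 rows; each row shifts and turns the pose as measured when the row begins, along the tool's axes as they then stand; what a row does not reach is not made up. A row lasts 1/10 s, in which the tool goes at most 50 mm and 8.59 degrees, less where a joint would pass 70% of its speed; a pose out of reach is approached as far as the arm can. A call is refused whole if a number of a shift passes 0.05 or a number of a turn 0.15, either way. A call with a gripper value outside its range is refused whole. The fingers move at their own pace and stop on an object; the grip force is fixed at half the most. Time passes only in rows, so rows that do not move let the fingers close. It gives the time, the measured TCP pose, the force and the opening at its end, in the units of the state.
- state(): the state, without advancing time (a new reading comes with each control period).
- read_camera(name): name is "side" or "top" or "wrist"; returns a dict with "img" (384x512x3 uint8, red, green, blue), "fx", "fy", "cx", "cy" (pixels), "R" (3x3) and "t" (3): a world point X has camera coordinates R X + t. Camera axes: x right, y down, z forward; pixel columns grow to the right and rows downward; lengths in mm; the calibration is good to about 2 mm. A picture is of the moment at which its call begins. There is no depth.
- job_done(): hands the job in, once; it reports no verdict.
The state is a dict: "t": time; "joints": joint angles; "qvel": joint speeds; "tau": joint torques, N m; "eef_pos": TCP position; "tcp_rot": TCP orientation; "ft_force": force on the tool from outside, world axes, zero at the start; "moment": the same for the moment, N m; "opening": opening from 0.0 (shut) to 1.0 (fully open).
Only numpy, scipy, OpenCV 4.12 (cv2) and the standard library are available. Lean on these libraries where they do the work, as an engineer would, in place of code of your own. Each camera call takes 0.05 s, during which the arm holds its last target.

## Working session

There is one attempt and no reset: what is moved stays moved. The work goes in short steps, Python scripts to look and compute and a tool call to move; the robot and the scene stay as the last step left them, time stands still between calls to the robot, and variables do not carry over. Pictures are saved under pics/ and viewed, and the job is handed in when it is done.

Besides the shell and the picture viewer there is one more tool, called as name(argument=value, ...) on one line, values as JSON. play_rows: Moves the arm, as the interface text tells. Its arguments: {"type":"object","properties":{"moves":{"type":"array"}},"required":["moves"]}

```bash
mkdir -p pics; ls; python3 - <<'E'
from cell import *
import cv2
s=state();print(s)
for n in("side","top","wrist"):
    c=read_camera(n);cv2.imwrite(f"pics/{n}0.png",c["img"][:,:,::-1]);print(n,c["fx"],c["fy"],c["cx"],c["cy"],c["R"],c["t"])
E
```

```text
pics
{'t': 0.0, 'joints': array([-1.41460895e+00,  4.91572089e-01,  1.55944669e+00, -1.34947297e-05,
        1.09169034e+00, -1.05586703e-01]), 'qvel': array([ 0.00117549,  0.00115778,  0.00050013,  0.00052607, -0.00013638,
       -0.00073912]), 'tau': array([ 2.36471365e-03, -6.12644577e+01, -2.58176225e+01,  6.94212341e-02,
        4.83328616e-02, -1.00272009e-04]), 'eef_pos': array([ 161.73338392, -603.44720163,  200.6549199 ]), 'tcp_rot': array([-3.14048114e+00, -1.05763342e-04,  2.61780253e-01]), 'ft_force': array([0.57956234, 0.70092477, 0.24640632]), 'moment': array([-0.02882028, -0.00681722, -0.00605311]), 'opening': 0.9996070216372372}
side 364.70237179837096 364.70237179837096 253.53049422412164 193.1823010682532 [[-0.77374848 -0.63347485 -0.00478468]
 [-0.46322434  0.57091834 -0.67784619]
 [ 0.43213018 -0.52226608 -0.73518817]] [363.17603519 331.04356508 789.30016305]
top 443.42289419530374 443.42289419530374 264.33551227066994 189.35055380308023 [[ 0.01998847 -0.99974914 -0.01010508]
 [-0.99367236 -0.01874764 -0.11074188]
 [ 0.11052465  0.0122547  -0.99379783]] [ -69.43429151  520.27957834 1204.6719203 ]
wrist 315.5588322171755 315.5588322171755 253.56378850758463 189.7791232773604 [[ 0.25943833 -0.96575799 -0.00180377]
 [-0.92482773 -0.24898007  0.28758059]
 [-0.27818236 -0.07294125 -0.95775474]] [-624.63055158  -33.4215354   391.00167289]
```

View pics/top0.png

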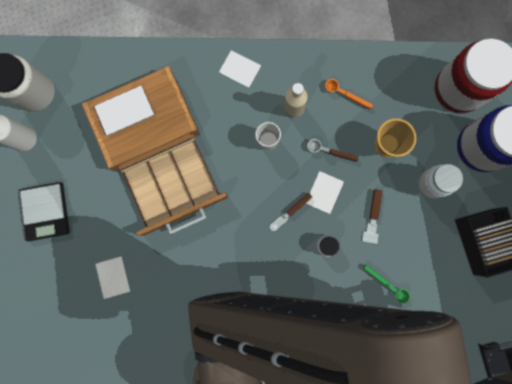

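View pics/side0.png

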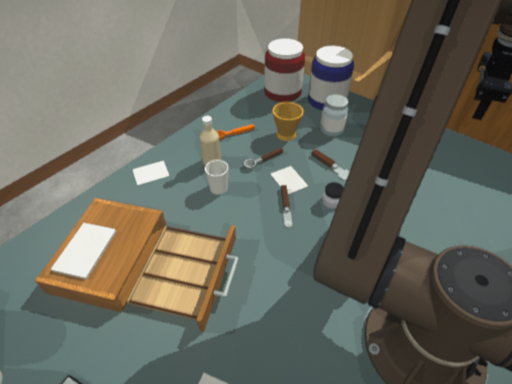

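View pics/wrist0.png

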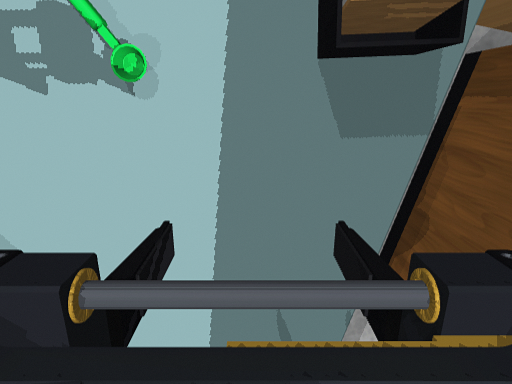

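Top view: knife handle around (295,205) with tip (273,228), scraper handle (376,200) with blade (371,238), scoop bowl (314,146) with handle end (356,157), drawer around (170,190). Now I'll measure the handles by masks and zoom in.

```bash
cat > h.py <<'E'
from cell import *
import cv2,numpy as np
def ray(c,u,v,z):
    d=np.array([(u-c["cx"])/c["fx"],(v-c["cy"])/c["fy"],1.]);R=np.array(c["R"]);t=np.array(c["t"]).ravel()
    o=-R.T@t;w=R.T@d
    return o+w*(z-o[2])/w[2]
def proj(c,X):
    p=np.array(c["R"])@np.array(X,float)+np.array(c["t"]).ravel();return np.array([c["fx"]*p[0]/p[2]+c["cx"],c["fy"]*p[1]/p[2]+c["cy"]])
def save(name,img):cv2.imwrite(f"pics/{name}.png",img[:,:,::-1])
E
python3 - <<'E'
from h import *
for n in("top","side"):
    c=read_camera(n);im=c["img"]
    hsv=cv2.cvtColor(im,cv2.COLOR_RGB2HSV)
    m=((hsv[...,0]<14)|(hsv[...,0]>170))&(hsv[...,1]>90)&(hsv[...,2]<140)&(hsv[...,2]>30)
    k,l,st,ce=cv2.connectedComponentsWithStats(m.astype(np.uint8))
    for i in range(1,k):
        if 40<st[i,4]<700:
            ys,xs=np.where(l==i);r=cv2.minAreaRect(np.c_[xs,ys].astype(np.float32))
            b=cv2.boxPoints(r);print(n,st[i],np.round(ce[i],1),np.round(r[1],1),np.round(ray(c,*ce[i],12),0)[:2])
    if n=="top":
        save("topA",cv2.resize(im[40:260,70:250],None,fx=3.0,fy=2.7*1.0/0.9,interpolation=cv2.INTER_CUBIC)[:600])
        save("topB",cv2.resize(im[60:270,250:420],None,fx=2.8,fy=2.8,interpolation=cv2.INTER_CUBIC))
    else: save("sideA",cv2.resize(im[180:340,30:260],None,fx=3.4,fy=3.4,interpolation=cv2.INTER_CUBIC))
E
```

```text
top [435  78  29  34 130] [443.2  98.8] [42.  12.3] [ 795. -568.]
top [336  91  35  18  48] [353.4 100.1] [38.   1.7] [ 787. -310.]
top [330 150  28  10 111] [343.4 154.6] [27.9  4.1] [ 627. -282.]
top [371 190  11  29 210] [375.8 203.9] [ 7.4 28. ] [ 488. -372.]
top [288 194  23  21 131] [298.6 204.2] [ 4.9 27.1] [ 483. -156.]
side [170  62  57  42 388] [198.9  82.5] [ 9.4 67.5] [1128. -449.]
side [265  89  36  13 201] [282.   96.5] [35.2 11.2] [ 800. -580.]
side [225 127  30   9  43] [241.  131.7] [ 2.1 30.1] [ 780. -310.]
side [262 148  20  12  78] [271.9 153.5] [ 3.6 20.6] [ 626. -286.]
side [313 150  21  16 133] [322.7 157.4] [22.8  5.9] [ 486. -375.]
side [282 186   7  20  93] [284.7 195.8] [19.5  4.8] [ 482. -161.]
```

View pics/topA.png

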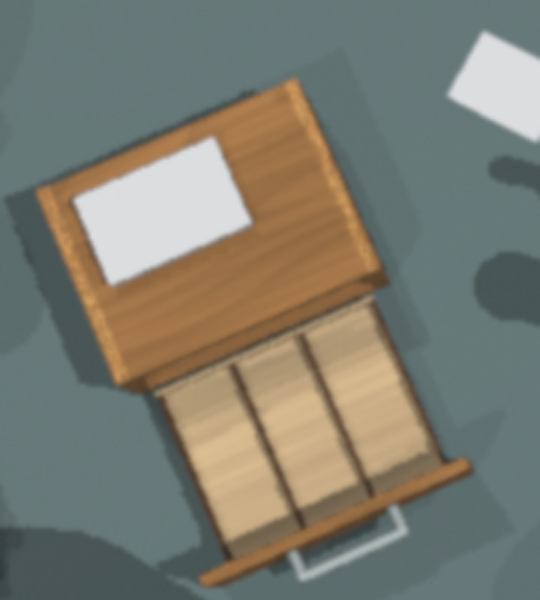

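View pics/topB.png

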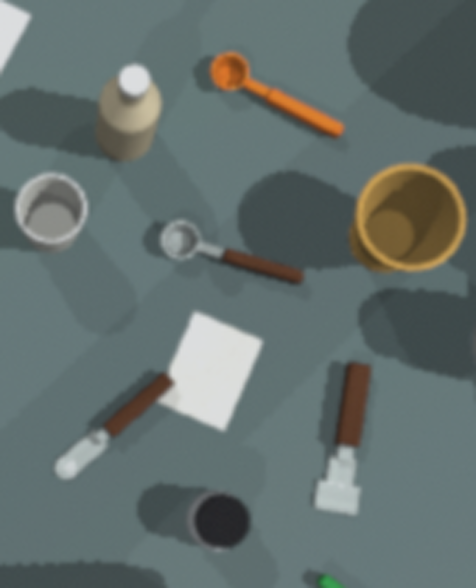

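View pics/sideA.png

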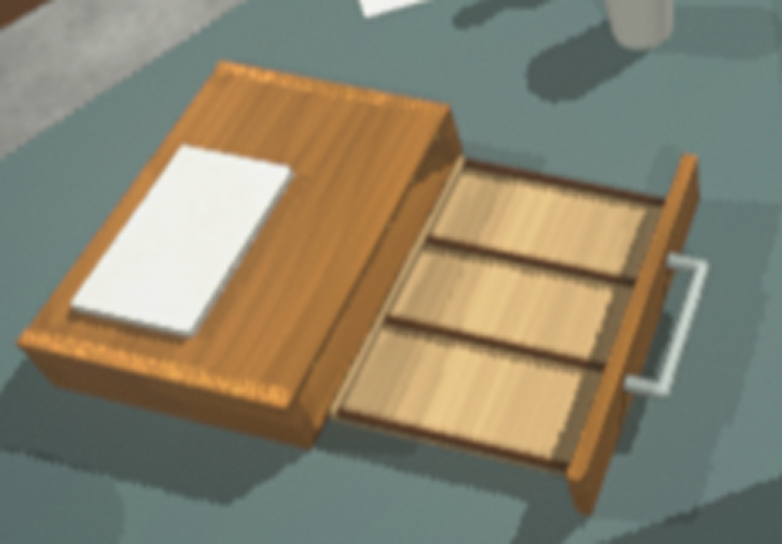

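```bash
python3 - <<'E'
from h import *
c=read_camera("top")
A=lambda p:(p[0]/3+70-.33,p[1]/3+40-.33)
B=lambda p:(p[0]/2.8+250-.33,p[1]/2.8+60-.33)
P=lambda f,p,z:ray(c,*f(p),z)[:2]
def seg(n,f,a,b,za,zb):
    a=P(f,a,za);b=P(f,b,zb);d=b-a;print(n,a.round(0),b.round(0),"L",np.hypot(*d).round(0),"ang",np.arctan2(d[1],d[0]).round(3))
seg("unit L edge",A,(120,385),(37,188),62,62)
seg("unit R edge",A,(385,280),(295,80),62,62)
seg("unit front",A,(385,280),(120,385),62,62)
seg("panel",A,(468,463),(204,581),60,60)
seg("div1",A,(300,525),(235,365),24,24)
seg("div2",A,(370,497),(302,335),24,24)
seg("lwall",A,(228,555),(160,395),24,24)
seg("rwall",A,(440,460),(375,300),24,24)
seg("handle",A,(405,530),(303,575),41,41)
seg("knife",B,(170,379),(62,472),12,3)
seg("scraper",B,(359,365),(337,512),14,3)
seg("scoop",B,(301,277),(161,239),12,12)
for n,p,z in(("cup",(51,205),85),("mortar",(412,217),100),("bottlecap",(134,80),170),("sjar",(221,520),55)):print(n,P(B,p,z).round())
E
```

```text
unit L edge [568. 364.] [751. 452.] L 203.0 ang 0.448
unit R edge [670. 126.] [859. 217.] L 210.0 ang 0.449
unit front [670. 126.] [568. 364.] L 259.0 ang 1.975
panel [503.  45.] [393. 278.] L 258.0 ang 2.013
div1 [446. 202.] [595. 270.] L 164.0 ang 0.427
div2 [474. 138.] [625. 208.] L 167.0 ang 0.432
lwall [417. 268.] [566. 339.] L 165.0 ang 0.449
rwall [509.  75.] [660. 141.] L 165.0 ang 0.415
handle [443. 102.] [400. 194.] L 101.0 ang 2.008
knife [ 510. -189.] [415. -82.] L 143.0 ang 2.298
scraper [ 527. -378.] [ 380. -357.] L 148.0 ang 3.003
scoop [ 616. -320.] [ 653. -179.] L 147.0 ang 1.318
cup [668. -67.]
mortar [ 659. -408.]
bottlecap [ 764. -140.]
sjar [ 371. -235.]
```

```bash
cat >> h.py <<'E'
def plan(tgt,yaw,claw,n=None,vmax=40,frm=None):
    s=state();p=np.array(frm[:3] if frm else s["eef_pos"],float);w=frm[3] if frm else s["tcp_rot"][2]
    t=np.array(tgt,float)
    dy=yaw-w
    n=n or int(np.ceil(max(np.abs(t-p).max()*1.2/vmax,abs(dy)/.14)))
    for i in range(n):
        k=n-i;d=(t-p)/k;a=(yaw-w)/k
        r=[round((d[0]*np.cos(w)+d[1]*np.sin(w))/1e3,3),round((d[0]*np.sin(w)-d[1]*np.cos(w))/1e3,3),round(-d[2]/1e3,3),0,0,round(-a,3),claw]
        print(r)
        tx,ty=r[0]*1e3,r[1]*1e3
        p=p+np.array([tx*np.cos(w)+ty*np.sin(w),tx*np.sin(w)-ty*np.cos(w),-r[2]*1e3]);w-=r[5]
def st():
    s=state();print("t",round(s["t"],2),s["eef_pos"].round(1),s["tcp_rot"].round(3),"F",s["ft_force"].round(1),"open",round(s["opening"],3),"j6",s["joints"].round(2))
E
python3 - <<'E'
from h import *
plan([480,-372,130],3.003,100)
E
```

```text
[np.float64(0.018), np.float64(-0.007), np.float64(0.004), 0, 0, np.float64(-0.137), 100]
[np.float64(0.019), np.float64(-0.004), np.float64(0.004), 0, 0, np.float64(-0.137), 100]
[np.float64(0.02), np.float64(-0.002), np.float64(0.004), 0, 0, np.float64(-0.137), 100]
[np.float64(0.02), np.float64(0.001), np.float64(0.003), 0, 0, np.float64(-0.137), 100]
[np.float64(0.019), np.float64(0.004), np.float64(0.004), 0, 0, np.float64(-0.137), 100]
[np.float64(0.019), np.float64(0.006), np.float64(0.003), 0, 0, np.float64(-0.137), 100]
[np.float64(0.018), np.float64(0.009), np.float64(0.004), 0, 0, np.float64(-0.137), 100]
[np.float64(0.016), np.float64(0.011), np.float64(0.003), 0, 0, np.float64(-0.137), 100]
[np.float64(0.015), np.float64(0.013), np.float64(0.004), 0, 0, np.float64(-0.137), 100]
[np.float64(0.013), np.float64(0.015), np.float64(0.003), 0, 0, np.float64(-0.137), 100]
[np.float64(0.011), np.float64(0.017), np.float64(0.004), 0, 0, np.float64(-0.137), 100]
[np.float64(0.008), np.float64(0.018), np.float64(0.003), 0, 0, np.float64(-0.137), 100]
[np.float64(0.006), np.float64(0.019), np.float64(0.004), 0, 0, np.float64(-0.137), 100]
[np.float64(0.003), np.float64(0.019), np.float64(0.003), 0, 0, np.float64(-0.137), 100]
[np.float64(0.0), np.float64(0.02), np.float64(0.004), 0, 0, np.float64(-0.137), 100]
[np.float64(-0.002), np.float64(0.019), np.float64(0.003), 0, 0, np.float64(-0.137), 100]
[np.float64(-0.005), np.float64(0.019), np.float64(0.004), 0, 0, np.float64(-0.137), 100]
[np.float64(-0.007), np.float64(0.018), np.float64(0.003), 0, 0, np.float64(-0.137), 100]
[np.float64(-0.01), np.float64(0.017), np.float64(0.004), 0, 0, np.float64(-0.138), 100]
[np.float64(-0.012), np.float64(0.015), np.float64(0.003), 0, 0, np.float64(-0.137), 100]
```

play_rows(moves=[[0.018, -0.007, 0.004, 0, 0, -0.14, 100], [0.019, -0.004, 0.004, 0, 0, -0.14, 100], [0.02, -0.002, 0.004, 0, 0, -0.14, 100], [0.02, 0.001, 0.004, 0, 0, -0.14, 100], [0.02, 0.004, 0.004, 0, 0, -0.14, 100], [0.019, 0.006, 0.004, 0, 0, -0.14, 100], [0.018, 0.009, 0.004, 0, 0, -0.14, 100], [0.016, 0.011, 0.004, 0, 0, -0.14, 100]])

```text
t: 1.1
eef_pos: [290.7, -505.7, 167.7]
tcp_rot: [-3.142, 0.001, 1.42]
ft_force: [1.2, 0.3, -0.3]
opening: 1.0
```

play_rows(moves=[[0.015, 0.013, 0.004, 0, 0, -0.14, 100], [0.013, 0.015, 0.003, 0, 0, -0.14, 100], [0.011, 0.017, 0.004, 0, 0, -0.14, 100], [0.008, 0.018, 0.003, 0, 0, -0.14, 100], [0.006, 0.019, 0.004, 0, 0, -0.14, 100], [0.003, 0.019, 0.003, 0, 0, -0.14, 100], [0, 0.02, 0.004, 0, 0, -0.14, 100], [-0.002, 0.02, 0.003, 0, 0, -0.14, 100]])

```text
t: 1.9
eef_pos: [414.2, -395.5, 138.4]
tcp_rot: [-3.141, 0.0, 2.588]
ft_force: [-0.0, 0.2, -0.7]
opening: 1.0
```

play_rows(moves=[[-0.013, 0.02, 0.003, 0, 0, -0.14, 100], [-0.016, 0.017, 0.003, 0, 0, -0.14, 100], [-0.019, 0.014, 0.002, 0, 0, -0.13, 100], [0, 0, 0, 0, 0, 0, 100]])

```text
t: 2.3
eef_pos: [482.8, -364.3, 129.7]
tcp_rot: [3.142, -0.0, 3.022]
ft_force: [-0.7, -0.1, -0.2]
opening: 1.001
```

```bash
python3 - <<'E'
from h import *
st()
c=read_camera("wrist");save("w1",c["img"]);
plan([480,-372,130],3.003,100,n=1)
c=read_camera("top");save("t1",c["img"])
E
```

```text
t 2.3 [ 482.8 -364.3  129.7] [ 3.142 -0.     3.022] F [-0.7 -0.1 -0.2] open 1.001 j6 [-0.76  0.54  1.69 -0.    0.91 -2.21]
[np.float64(0.001), np.float64(-0.007), np.float64(-0.0), 0, 0, np.float64(0.014), 100]
```

View pics/w1.png

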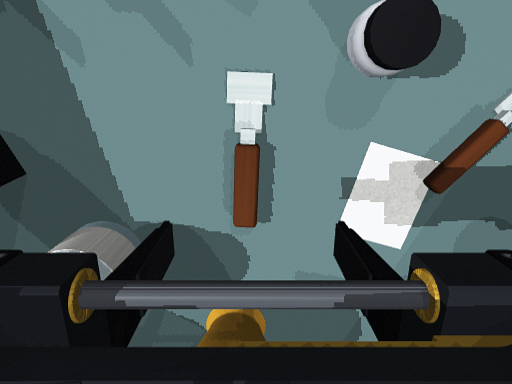

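```bash
python3 - <<'E'
from h import *
c=read_camera("wrist")
a=ray(c,245.5,226,9)[:2];b=ray(c,250,72,2)[:2];h=ray(c,247.5,147,18)[:2]
h2=ray(c,246,222,18)[:2]
d=b-a;print(a,b,h,h2,np.hypot(*d),np.arctan2(d[1],d[0]))
d=h-h2;print(np.arctan2(d[1],d[0]))
t=read_camera("top")
for uv in((449,177),(447,180)):print(ray(t,*uv,120))
print(ray(t,434,184,0), "mortar",ray(t,397,137,100))
im=t["img"];save("t2",cv2.resize(im[90:250,340:500],None,fx=3.5,fy=3.5))
s=read_camera("side")["img"];save("s2",cv2.resize(s[60:220,220:400],None,fx=3.5,fy=3.5))
E
```

```text
[ 527.3704959  -379.68667754] [ 378.70342048 -355.71697868] [ 444.80633654 -366.50306562] [ 519.36933935 -377.88872358] 150.58700401402487 2.9817376272309675
2.990064646053662
[ 552.25433084 -534.45802039  120.        ]
[ 544.37572638 -529.14091231  120.        ]
[ 549.07025152 -540.21861092    0.        ] mortar [ 659.54066116 -408.36025605  100.        ]
```

View pics/t2.png

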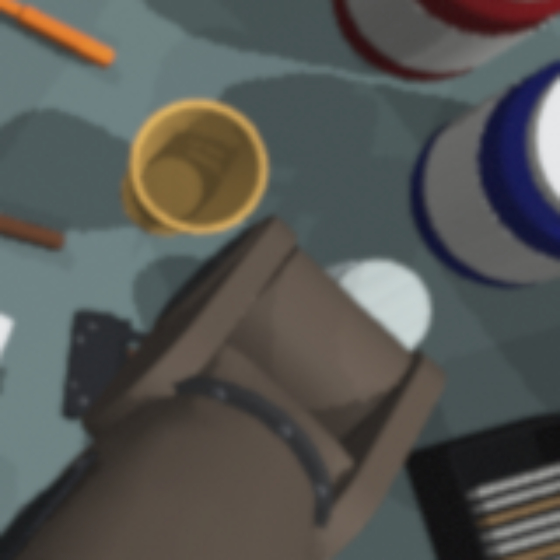

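View pics/s2.png

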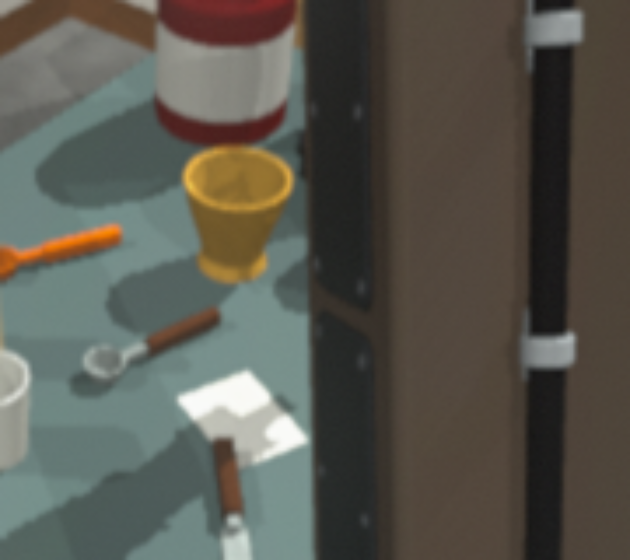

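play_rows(moves=[[0.004, -0.008, 0.02, 0, 0, 0.037, 100], [0, 0, 0.03, 0, 0, 0, 100], [0, 0, 0.02, 0, 0, 0, 100], [0, 0, 0, 0, 0, 0, 100]])

```text
t: 2.95
eef_pos: [472.9, -376.2, 60.2]
tcp_rot: [-3.139, 0.002, 2.966]
ft_force: [-0.7, -1.2, 0.2]
opening: 1.0
```

```bash
python3 - <<'E'
from h import *
st();plan([478,-372,17],2.985,100,n=1)
E
```

```text
t 2.95 [ 472.9 -376.2   60.2] [-3.139e+00  2.000e-03  2.966e+00] F [-0.7 -1.2  0.2] open 1.0 j6 [-0.78  0.63  1.74 -0.    0.76 -2.18]
[np.float64(-0.004), np.float64(0.005), np.float64(0.043), 0, 0, np.float64(-0.019), 100]
```

play_rows(moves=[[-0.004, 0.005, 0.015, 0, 0, -0.019, 100], [0, 0, 0.015, 0, 0, 0, 100], [0, 0, 0.008, 0, 0, 0, 100], [0, 0, 0.002, 0, 0, 0, 100], [0, 0, 0, 0, 0, 0, 100]])

```text
t: 3.45
eef_pos: [478.2, -373.0, 19.2]
tcp_rot: [-3.138, 0.004, 2.984]
ft_force: [-0.6, -0.4, 0.2]
opening: 1.0
```

play_rows(moves=[[0, 0, 0.002, 0, 0, 0, 60], [0, 0, 0, 0, 0, 0, 30], [0, 0, 0, 0, 0, 0, 0], [0, 0, 0, 0, 0, 0, 0], [0, 0, 0, 0, 0, 0, 0], [0, 0, 0, 0, 0, 0, 0], [0, 0, 0, 0, 0, 0, 0]])

```text
t: 4.15
eef_pos: [478.9, -373.6, 18.8]
tcp_rot: [-3.136, 0.007, 2.984]
ft_force: [0.6, 0.4, -0.7]
opening: 0.469
```

play_rows(moves=[[0, 0, 0, 0, 0, 0, 0], [0, 0, 0, 0, 0, 0, 0], [0, 0, 0, 0, 0, 0, 0], [0, 0, 0, 0, 0, 0, 0], [0, 0, 0, 0, 0, 0, 0]])

```text
t: 4.65
eef_pos: [478.9, -373.6, 18.8]
tcp_rot: [-3.136, 0.007, 2.984]
ft_force: [-0.5, 0.2, -0.4]
opening: 0.051
```

```bash
python3 - <<'E'
from h import *
st();c=read_camera("wrist");save("w3",c["img"])
E
```

```text
t 4.65 [ 478.9 -373.6   18.8] [-3.136  0.007  2.984] F [-0.5  0.2 -0.4] open 0.051 j6 [-0.77  0.69  1.76 -0.    0.68 -2.18]
```

View pics/w3.png

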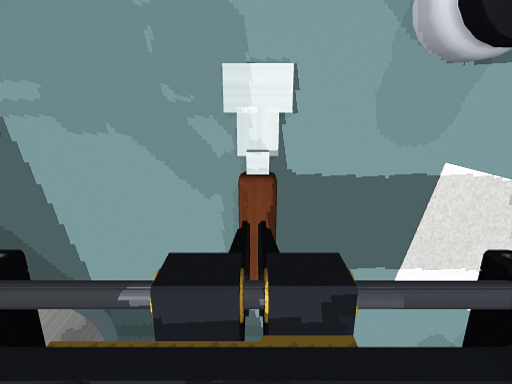

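```bash
python3 - <<'E'
from h import *
c=read_camera("wrist")
R=np.array(c["R"]);print("cam pos",-R.T@np.array(c["t"]).ravel())
for z in(5,18,40,80):print(z,proj(c,[478.9,-373.6,z]),proj(c,[478.9,-373.6+12,z]))
s=read_camera("side");print(proj(s,[478.9,-373.6,5]))
save("s4",s["img"])
save("w4",cv2.resize(c["img"][150:350,150:370],None,fx=3,fy=3,interpolation=cv2.INTER_CUBIC))
st()
E
```

```text
cam pos [ 397.45972852 -360.13362602  200.51064727]
5 [254.22161316 222.5698455 ] [271.99363294 220.0054988 ]
18 [254.15403572 230.64509082] [273.04170312 227.94444488]
40 [254.0181174  246.88681215] [275.15082873 243.92069792]
80 [253.66582113 288.98487158] [280.62474785 285.38466617]
[323.93217798 160.17890009]
t 4.8 [ 478.9 -373.7   18.8] [-3.136  0.007  2.984] F [ 0.  -1.2 -0. ] open 0.008 j6 [-0.77  0.69  1.76 -0.    0.68 -2.18]
```

View pics/w4.png

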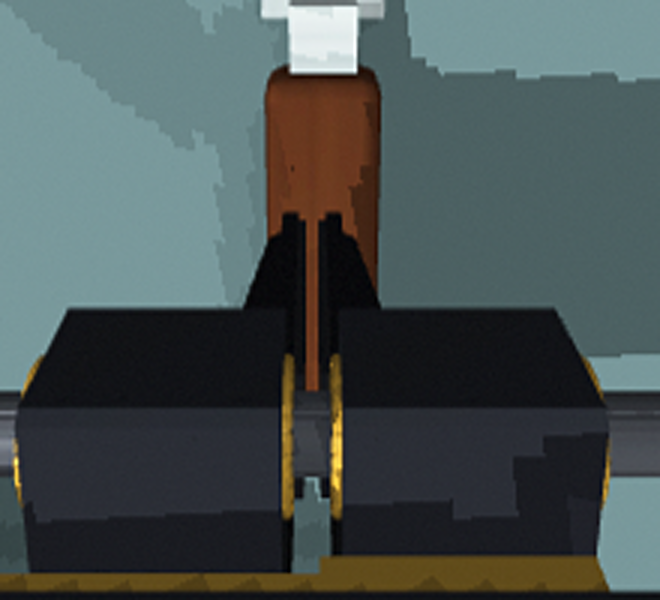

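View pics/s4.png

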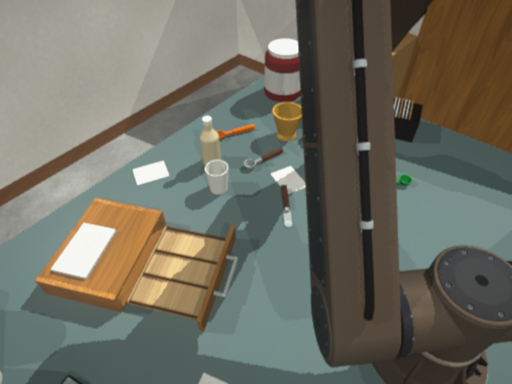

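```bash
python3 - <<'E'
from h import *
c=read_camera("wrist")
save("w5",cv2.resize(c["img"][50:300,200:320],None,fx=2.4,fy=2.4,interpolation=cv2.INTER_CUBIC))
for z in(-10,0,10,20):
    a,b=ray(c,222,85,z),ray(c,298,85,z);e=ray(c,258,63,z);n=ray(c,258,174,z);h1,h2=ray(c,239,205,z+16),ray(c,277,205,z+16)
    print(z,"blade w",np.hypot(*(a-b)[:2]).round(1),"len",np.hypot(*(e-n)[:2]).round(1),"handle w",np.hypot(*(h1-h2)[:2]).round(1),e.round(0),n.round(0))
st()
E
```

```text
-10 blade w 48.1 len 71.0 handle w 24.9 [ 380. -356.  -10.] [ 450. -366.  -10.]
0 blade w 45.8 len 67.6 handle w 23.6 [ 381. -356.    0.] [ 447. -366.    0.]
10 blade w 43.6 len 64.3 handle w 22.3 [ 381. -356.   10.] [ 445. -366.   10.]
20 blade w 41.3 len 60.9 handle w 21.0 [ 382. -356.   20.] [ 442. -366.   20.]
t 4.85 [ 478.9 -373.6   18.8] [-3.136  0.007  2.984] F [ 0.5  0.3 -0.2] open 0.001 j6 [-0.77  0.69  1.76 -0.    0.68 -2.18]
```

View pics/w5.png

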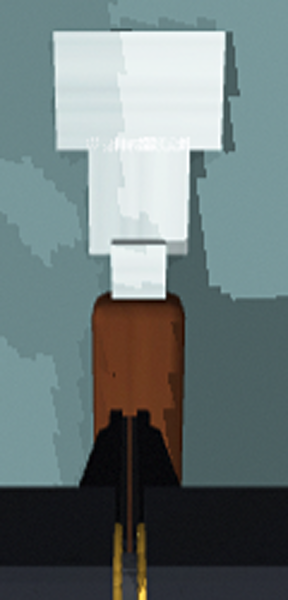

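Odd: the fingers shut fully (opening 0.0) and look as if they closed above the handle although the TCP reads 18.8 mm. I'll probe down gently with the fingers shut to see where contact really is.

play_rows(moves=[[0, 0, 0.002, 0, 0, 0, 0], [0, 0, 0, 0, 0, 0, 0]])

```text
t: 5.05
eef_pos: [478.9, -373.7, 16.7]
tcp_rot: [-3.136, 0.007, 2.984]
ft_force: [0.3, -1.0, -0.3]
opening: 0.004
```

```bash
python3 - <<'E'
from h import *
from scipy.spatial.transform import Rotation as Ro
im=cv2.imread("pics/w1.png");cv2.imwrite("pics/w1z.png",cv2.resize(im[200:345,60:440],None,fx=2.1,fy=2.1,interpolation=cv2.INTER_CUBIC))
c=read_camera("wrist");s=state();R=np.array(c["R"]);t=np.array(c["t"]).ravel()
Rt=Ro.from_euler("xyz",s["tcp_rot"]).as_matrix();p=s["eef_pos"]
# project tool-frame points
for x in(-10,0,10):
  for z in(-59,-40,-20,0,14):
    print(x,z,[proj(c,p+Rt@np.array([x,y,z])).round(0).tolist() for y in(-47.5,47.5)])
E
```

```text
-10 -59 [[150.0, 305.0], [358.0, 305.0]]
-10 -40 [[162.0, 281.0], [346.0, 281.0]]
-10 -20 [[171.0, 262.0], [337.0, 262.0]]
-10 0 [[179.0, 246.0], [329.0, 246.0]]
-10 14 [[184.0, 236.0], [324.0, 236.0]]
0 -59 [[148.0, 286.0], [360.0, 286.0]]
0 -40 [[160.0, 264.0], [348.0, 264.0]]
0 -20 [[170.0, 246.0], [338.0, 246.0]]
0 0 [[178.0, 231.0], [330.0, 231.0]]
0 14 [[183.0, 223.0], [325.0, 223.0]]
10 -59 [[146.0, 266.0], [363.0, 266.0]]
10 -40 [[158.0, 246.0], [350.0, 246.0]]
10 -20 [[169.0, 230.0], [339.0, 230.0]]
10 0 [[177.0, 216.0], [331.0, 216.0]]
10 14 [[182.0, 209.0], [326.0, 209.0]]
```

View pics/w1z.png

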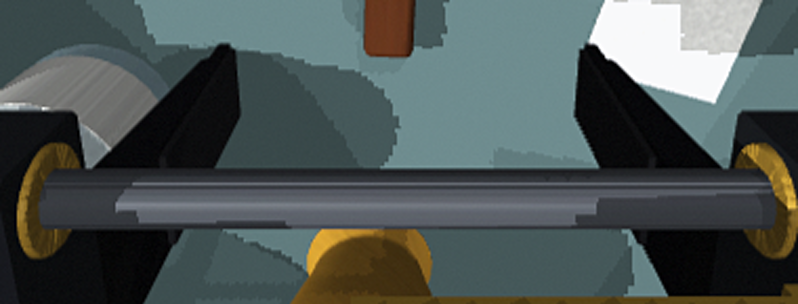

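The wrist picture settles it: the pad corners at rows 221 and 253, columns about 171–174, fit tips lying some 8–9 mm *behind* the reported TCP, not 14 ahead. That agrees with closing above an 18 mm handle. So I'll go about 23 mm lower than the stated geometry, with small steps and force checks.

play_rows(moves=[[0, 0, 0, 0, 0, 0, 60], [0, 0, 0, 0, 0, 0, 60], [0, 0, 0, 0, 0, 0, 60], [0, 0, 0, 0, 0, 0, 60], [0, 0, 0, 0, 0, 0, 60], [0, 0, 0, 0, 0, 0, 60], [0, 0, 0, 0, 0, 0, 60]])

```text
t: 5.8
eef_pos: [479.0, -373.7, 16.8]
tcp_rot: [-3.136, 0.007, 2.984]
ft_force: [-0.5, 0.1, -0.9]
opening: 0.531
```

play_rows(moves=[[0, 0, 0.005, 0, 0, 0, 60], [0, 0, 0.004, 0, 0, 0, 60], [0, 0, 0.003, 0, 0, 0, 60], [0, 0, 0, 0, 0, 0, 60]])

```text
t: 6.2
eef_pos: [479.0, -373.7, 3.5]
tcp_rot: [-3.136, 0.007, 2.984]
ft_force: [0.1, -0.5, -0.5]
opening: 0.599
```

No force with the stated tip position at −10 mm, so the offset is confirmed.

play_rows(moves=[[0, 0, 0.003, 0, 0, 0, 60], [0, 0, 0.003, 0, 0, 0, 60], [0, 0, 0, 0, 0, 0, 60]])

```text
t: 6.5
eef_pos: [479.0, -373.7, -3.2]
tcp_rot: [-3.136, 0.006, 2.984]
ft_force: [-0.6, 0.7, -0.9]
opening: 0.603
```

```bash
python3 - <<'E'
from h import *
st();c=read_camera("wrist");save("w6",cv2.resize(c["img"][150:350,130:390],None,fx=3,fy=3,interpolation=cv2.INTER_CUBIC))
E
```

```text
t 6.5 [ 479.  -373.7   -3.2] [-3.136  0.006  2.984] F [-0.6  0.7 -0.9] open 0.603 j6 [-0.77  0.72  1.77 -0.    0.64 -2.18]
```

View pics/w6.png

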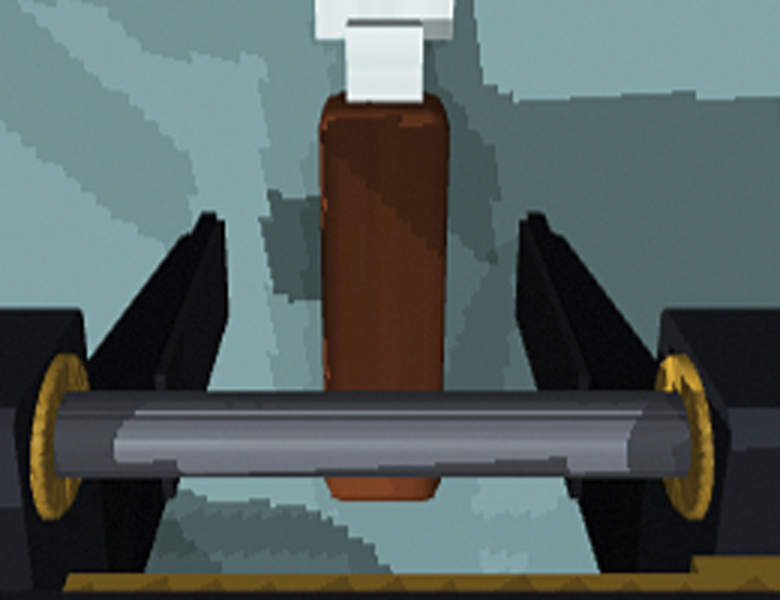

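The shut-in view shows the handle between the pads, tips a few mm above the surface. I'll go 2 mm lower and close.

play_rows(moves=[[0, 0, 0.002, 0, 0, 0, 30], [0, 0, 0, 0, 0, 0, 0], [0, 0, 0, 0, 0, 0, 0], [0, 0, 0, 0, 0, 0, 0], [0, 0, 0, 0, 0, 0, 0], [0, 0, 0, 0, 0, 0, 0], [0, 0, 0, 0, 0, 0, 0], [0, 0, 0, 0, 0, 0, 0]])

```text
t: 7.35
eef_pos: [479.1, -373.9, -4.9]
tcp_rot: [-3.136, 0.007, 2.984]
ft_force: [0.7, -0.1, -1.0]
opening: 0.251
```

play_rows(moves=[[0, 0, -0.01, 0, 0, 0, 0], [0, 0, -0.03, 0, 0, 0, 0], [0, 0, -0.04, 0, 0, 0, 0], [0, 0, -0.04, 0, 0, 0, 0], [0, 0, -0.02, 0, 0, 0, 0], [0, 0, 0, 0, 0, 0, 0]])

```text
t: 7.95
eef_pos: [477.9, -372.5, 142.7]
tcp_rot: [-3.136, 0.006, 2.984]
ft_force: [-1.4, -0.4, -1.0]
opening: 0.248
```

```bash
python3 - <<'E'
from h import *
st();c=read_camera("wrist");save("w7",c["img"])
plan([482,259,135],.438,0,n=24)
E
```

```text
t 7.95 [ 477.9 -372.5  142.7] [-3.136  0.006  2.984] F [-1.4 -0.4 -1. ] open 0.248 j6 [-0.77  0.52  1.68 -0.    0.93 -2.18]
[np.float64(0.004), np.float64(0.026), np.float64(0.0), 0, 0, np.float64(0.106), 0]
[np.float64(0.007), np.float64(0.025), np.float64(0.0), 0, 0, np.float64(0.106), 0]
[np.float64(0.009), np.float64(0.025), np.float64(0.0), 0, 0, np.float64(0.106), 0]
[np.float64(0.012), np.float64(0.023), np.float64(0.0), 0, 0, np.float64(0.106), 0]
[np.float64(0.014), np.float64(0.022), np.float64(0.0), 0, 0, np.float64(0.106), 0]
[np.float64(0.017), np.float64(0.02), np.float64(0.0), 0, 0, np.float64(0.106), 0]
[np.float64(0.019), np.float64(0.019), np.float64(0.0), 0, 0, np.float64(0.106), 0]
[np.float64(0.02), np.float64(0.017), np.float64(0.0), 0, 0, np.float64(0.106), 0]
[np.float64(0.022), np.float64(0.014), np.float64(0.0), 0, 0, np.float64(0.106), 0]
[np.float64(0.024), np.float64(0.012), np.float64(0.0), 0, 0, np.float64(0.106), 0]
[np.float64(0.025), np.float64(0.009), np.float64(0.0), 0, 0, np.float64(0.106), 0]
[np.float64(0.025), np.float64(0.007), np.float64(0.0)
[... 357 characters left out ...]
t64(0.106), 0]
[np.float64(0.025), np.float64(-0.007), np.float64(0.001), 0, 0, np.float64(0.106), 0]
[np.float64(0.025), np.float64(-0.01), np.float64(0.0), 0, 0, np.float64(0.106), 0]
[np.float64(0.023), np.float64(-0.012), np.float64(0.001), 0, 0, np.float64(0.106), 0]
[np.float64(0.022), np.float64(-0.015), np.float64(0.0), 0, 0, np.float64(0.106), 0]
[np.float64(0.02), np.float64(-0.017), np.float64(0.001), 0, 0, np.float64(0.107), 0]
[np.float64(0.018), np.float64(-0.019), np.float64(0.0), 0, 0, np.float64(0.106), 0]
[np.float64(0.016), np.float64(-0.021), np.float64(0.001), 0, 0, np.float64(0.107), 0]
[np.float64(0.014), np.float64(-0.022), np.float64(0.0), 0, 0, np.float64(0.106), 0]
```

View pics/w7.png

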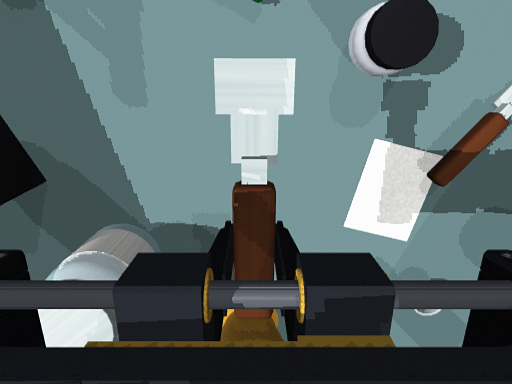

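The scraper is held straight between the pads (blade at (255,85)). Carrying it to the drawer.

play_rows(moves=[[0.004, 0.026, 0, 0, 0, 0.106, 0], [0.007, 0.025, 0, 0, 0, 0.106, 0], [0.009, 0.025, 0, 0, 0, 0.106, 0], [0.012, 0.023, 0, 0, 0, 0.106, 0], [0.014, 0.022, 0, 0, 0, 0.106, 0], [0.017, 0.02, 0, 0, 0, 0.106, 0], [0.019, 0.019, 0, 0, 0, 0.106, 0], [0.02, 0.017, 0, 0, 0, 0.106, 0]])

```text
t: 8.8
eef_pos: [476.6, -154.8, 129.7]
tcp_rot: [-3.135, -0.007, 2.099]
ft_force: [0.3, 0.2, -0.0]
opening: 0.249
```

play_rows(moves=[[0.022, 0.014, 0, 0, 0, 0.106, 0], [0.024, 0.012, 0, 0, 0, 0.106, 0], [0.025, 0.009, 0, 0, 0, 0.106, 0], [0.025, 0.007, 0, 0, 0, 0.106, 0], [0.026, 0.004, 0.001, 0, 0, 0.106, 0], [0.026, 0.001, 0, 0, 0, 0.106, 0], [0.026, -0.002, 0.001, 0, 0, 0.106, 0], [0.026, -0.004, 0, 0, 0, 0.106, 0]])

```text
t: 9.6
eef_pos: [482.7, 64.7, 117.8]
tcp_rot: [-3.114, 0.003, 1.214]
ft_force: [-0.2, -0.7, -1.4]
opening: 0.248
```

```bash
python3 - <<'E'
from h import *
st()
plan([482,259,135],.438,0,n=8)
E
```

```text
t 9.6 [482.7  64.7 117.8] [-3.114e+00  3.000e-03  1.214e+00] F [-0.2 -0.7 -1.4] open 0.248 j6 [-0.01  0.42  1.97  0.01  0.78  0.34]
[np.float64(0.023), np.float64(-0.009), np.float64(-0.002), 0, 0, np.float64(0.097), 0]
[np.float64(0.022), np.float64(-0.011), np.float64(-0.002), 0, 0, np.float64(0.097), 0]
[np.float64(0.021), np.float64(-0.013), np.float64(-0.002), 0, 0, np.float64(0.097), 0]
[np.float64(0.019), np.float64(-0.015), np.float64(-0.002), 0, 0, np.float64(0.097), 0]
[np.float64(0.018), np.float64(-0.016), np.float64(-0.002), 0, 0, np.float64(0.097), 0]
[np.float64(0.016), np.float64(-0.018), np.float64(-0.002), 0, 0, np.float64(0.097), 0]
[np.float64(0.014), np.float64(-0.019), np.float64(-0.003), 0, 0, np.float64(0.097), 0]
[np.float64(0.012), np.float64(-0.021), np.float64(-0.002), 0, 0, np.float64(0.097), 0]
```

```bash
cat >> h.py <<'E'
from scipy.spatial.transform import Rotation as Ro
def level():
    s=state();R=Ro.from_euler("xyz",s["tcp_rot"]);T=Ro.from_euler("xyz",[np.pi,0,s["tcp_rot"][2]])
    print("level ax ay az",(R.inv()*T).as_rotvec().round(4))
E
python3 -c "
from h import *
level()"
```

```text
level ax ay az [-0.028   0.0032 -0.    ]
```

play_rows(moves=[[0.023, -0.009, -0.004, 0, 0, 0.097, 0], [0.022, -0.011, -0.004, 0, 0, 0.097, 0], [0.021, -0.013, -0.004, 0, 0, 0.097, 0], [0.019, -0.015, -0.004, 0, 0, 0.097, 0], [0.018, -0.016, -0.004, 0, 0, 0.097, 0], [0.016, -0.018, -0.003, 0, 0, 0.097, 0], [0.013, -0.018, -0.003, 0, 0, 0.097, 0], [0, 0, 0, 0, 0, 0, 0]])

```text
t: 10.4
eef_pos: [478.3, 241.6, 134.0]
tcp_rot: [-3.117, 0.039, 0.506]
ft_force: [0.4, -0.4, -0.9]
opening: 0.245
```

```bash
python3 - <<'E'
from h import *
st();level()
plan([482,259,135],.438,0,n=1)
c=read_camera("wrist");save("w8",c["img"])
c=read_camera("top");save("t8",cv2.resize(c["img"][30:270,60:300],None,fx=2.4,fy=2.4,interpolation=cv2.INTER_CUBIC))
E
```

```text
t 10.4 [478.3 241.6 134. ] [-3.117  0.039  0.506] F [ 0.4 -0.4 -0.9] open 0.245 j6 [0.33 0.46 1.83 0.02 0.9  1.39]
level ax ay az [-0.0249  0.0387 -0.0005]
[np.float64(0.012), np.float64(-0.013), np.float64(-0.001), 0, 0, np.float64(0.068), 0]
```

View pics/w8.png

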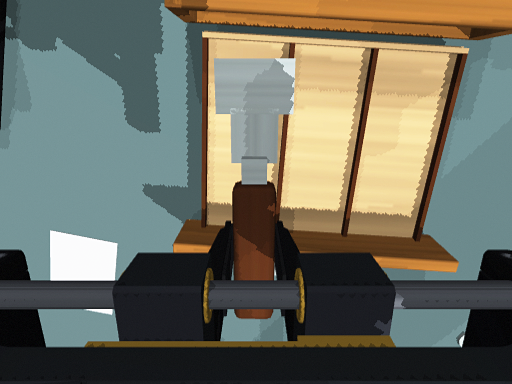

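View pics/t8.png

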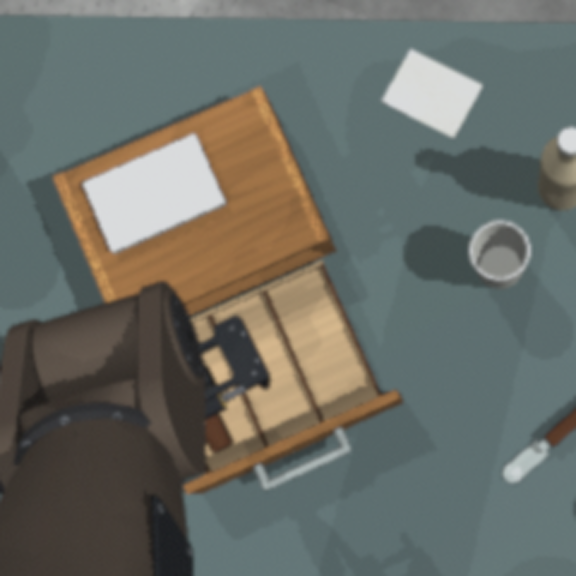

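play_rows(moves=[[0.006, -0.007, 0, -0.025, 0.039, 0.034, 0], [0.006, -0.006, 0, 0, 0, 0.034, 0], [0, 0, 0, 0, 0, 0, 0], [0, 0, 0, 0, 0, 0, 0]])

```text
t: 10.9
eef_pos: [481.5, 252.8, 130.8]
tcp_rot: [3.14, 0.005, 0.444]
ft_force: [0.6, 0.3, -0.9]
opening: 0.253
```

```bash
python3 - <<'E'
from h import *
st();level()
plan([482,259,135],.438,0,n=1)
c=read_camera("wrist");save("w9",cv2.resize(c["img"][0:290,120:512],None,fx=2,fy=2,interpolation=cv2.INTER_CUBIC))
E
```

```text
t 10.9 [481.5 252.8 130.8] [3.14  0.005 0.444] F [ 0.6  0.3 -0.9] open 0.253 j6 [ 0.36  0.46  1.83 -0.    0.85  1.49]
level ax ay az [0.0018 0.0055 0.    ]
[np.float64(0.003), np.float64(-0.005), np.float64(-0.004), 0, 0, np.float64(0.006), 0]
```

View pics/w9.png

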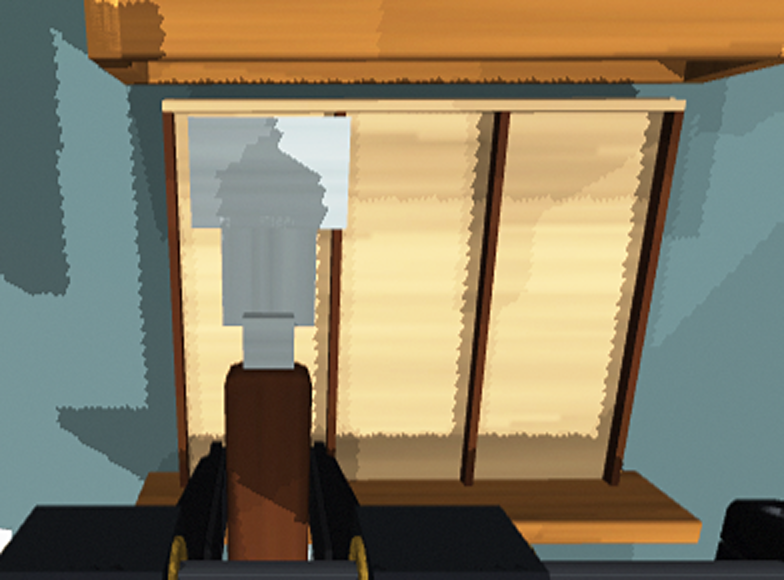

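```bash
python3 - <<'E'
from h import *
c=read_camera("wrist")
th=.438
def L(a,b,z):
    o=[]
    for p in(a,b):
        X=ray(c,p[0]/2+120-.25,p[1]/2-.25,z)[:2];o.append(X)
    d=o[1]-o[0];a=np.arctan2(d[1],d[0]);
    f=lambda X:(round(X@[np.cos(th),np.sin(th)],1),round(X@[-np.sin(th),np.cos(th)],1))
    print(f(o[0]),f(o[1]),"ang",a.round(3))
L((333,480),(340,114),24);L((468,480),(502,114),24);L((183,480),(168,114),24);L((613,480),(673,114),24)
print("back");L((673,106),(170,106),24)
print("unit front bottom edge 62");L((684,82),(132,82),62);L((700,545),(137,505),60)
print("tip, z=hold");L((267,470),(269,118),139.)
L((188,200),(350,200),139)
E
```

```text
(np.float64(484.4), np.float64(-8.7)) (np.float64(654.8), np.float64(-5.5)) ang 0.457
(np.float64(484.8), np.float64(-76.6)) (np.float64(655.2), np.float64(-74.2)) ang 0.452
(np.float64(484.0), np.float64(66.7)) (np.float64(654.4), np.float64(67.3)) ang 0.442
(np.float64(485.2), np.float64(-149.6)) (np.float64(655.7), np.float64(-146.7)) ang 0.455
back
(np.float64(658.8), np.float64(-146.1)) (np.float64(657.5), np.float64(66.4)) ang 2.015
unit front bottom edge 62
(np.float64(662.4), np.float64(-126.0)) (np.float64(661.2), np.float64(74.4)) ang 2.015
(np.float64(470.4), np.float64(-172.8)) (np.float64(489.2), np.float64(82.4)) ang 1.935
tip, z=hold
(np.float64(543.7), np.float64(24.7)) (np.float64(641.9), np.float64(24.8)) ang 0.438
(np.float64(621.7), np.float64(46.1)) (np.float64(621.9), np.float64(3.2)) ang -1.127
```

Drawer from the wrist view: direction about 0.447 rad, lane centre lines at lateral 30, −41 and −113, back at about 657 and panel inside at about 481. This agrees with the top view within 1–2 mm. I'll centre over lane 0 and lower.

play_rows(moves=[[0.002, -0.005, 0.01, 0, 0.005, 0, 0], [0, 0, 0.025, 0, 0, 0, 0], [0, 0, 0.03, 0, 0, 0, 0], [0, 0, 0.015, 0, 0, 0, 0], [0, 0, 0.005, 0, 0, 0, 0], [0, 0, 0, 0, 0, 0, 0]])

```text
t: 11.6
eef_pos: [481.5, 257.7, 41.1]
tcp_rot: [3.14, -0.002, 0.444]
ft_force: [-0.2, 0.6, -0.9]
opening: 0.247
```

```bash
python3 - <<'E'
from h import *
st();level()
plan([480.8,258.3,13],.446,0,n=1)
c=read_camera("wrist");save("w10",c["img"])
E
```

```text
t 11.6 [481.5 257.7  41.1] [ 3.14e+00 -2.00e-03  4.44e-01] F [-0.2  0.6 -0.9] open 0.247 j6 [ 0.37  0.6   1.9  -0.    0.64  1.5 ]
level ax ay az [ 0.0016 -0.002  -0.    ]
[np.float64(-0.0), np.float64(-0.001), np.float64(0.028), 0, 0, np.float64(-0.002), 0]
```

View pics/w10.png

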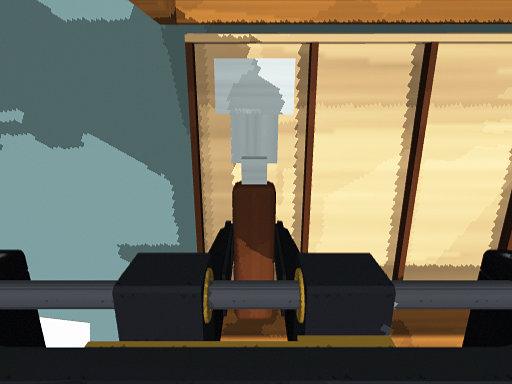

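The scraper sits centred over lane 0 (blade 215–295 between walls at 190 and 312). Lowering the rest slowly.

play_rows(moves=[[0, 0, 0.01, 0, 0, 0, 0], [0, 0, 0.009, 0, 0, 0, 0], [0, 0, 0.005, 0, 0, 0, 0], [0, 0, 0.003, 0, 0, 0, 0], [0, 0, 0, 0, 0, 0, 0]])

```text
t: 12.15
eef_pos: [482.8, 258.2, 14.1]
tcp_rot: [3.14, -0.006, 0.444]
ft_force: [-0.4, -0.0, -1.5]
opening: 0.247
```

play_rows(moves=[[0, 0, 0.0015, 0, -0.005, 0, 0], [0, 0, 0.0015, 0, 0, 0, 0], [0, 0, 0, 0, 0, 0, 0]])

```text
t: 12.45
eef_pos: [483.1, 258.4, 11.4]
tcp_rot: [3.14, -0.001, 0.444]
ft_force: [-0.0, -0.5, 1.7]
opening: 0.249
```

play_rows(moves=[[0, 0, 0, 0, 0, 0, 32], [0, 0, 0, 0, 0, 0, 38], [0, 0, 0, 0, 0, 0, 42], [0, 0, 0, 0, 0, 0, 42], [0, 0, -0.005, 0, 0, 0, 42], [0, 0, -0.02, 0, 0, 0, 42], [0, 0, -0.03, 0, 0, 0, 60], [0, 0, -0.03, 0, 0, 0, 60]])

```text
t: 13.25
eef_pos: [481.3, 257.8, 96.7]
tcp_rot: [3.14, 0.005, 0.444]
ft_force: [-0.3, 0.7, -0.6]
opening: 0.534
```

```bash
python3 - <<'E'
from h import *
st();level()
c=read_camera("wrist");save("w11",c["img"])
E
```

```text
t 13.25 [481.3 257.8  96.7] [3.14  0.005 0.444] F [-0.3  0.7 -0.6] open 0.534 j6 [ 0.37  0.51  1.86 -0.    0.77  1.5 ]
level ax ay az [0.0015 0.0049 0.    ]
```

View pics/w11.png

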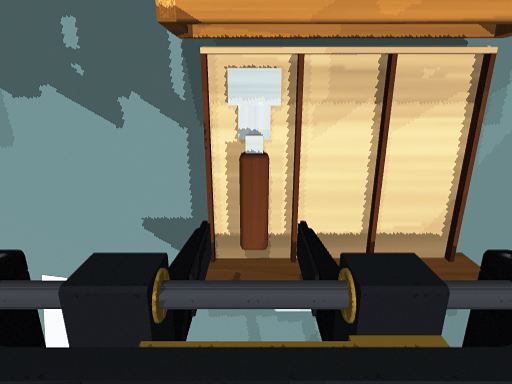

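The scraper lies centred in lane 0 (blade (254,85), butt (254,248)), not leaning. Next, the knife.

```bash
python3 - <<'E'
from h import *
plan([478,-152,145],2.298,100,n=16)
E
```

```text
[np.float64(-0.011), np.float64(0.023), np.float64(-0.003), 0, 0, np.float64(-0.116), 100]
[np.float64(-0.014), np.float64(0.022), np.float64(-0.003), 0, 0, np.float64(-0.116), 100]
[np.float64(-0.016), np.float64(0.02), np.float64(-0.003), 0, 0, np.float64(-0.116), 100]
[np.float64(-0.019), np.float64(0.018), np.float64(-0.003), 0, 0, np.float64(-0.116), 100]
[np.float64(-0.02), np.float64(0.015), np.float64(-0.003), 0, 0, np.float64(-0.116), 100]
[np.float64(-0.022), np.float64(0.013), np.float64(-0.003), 0, 0, np.float64(-0.116), 100]
[np.float64(-0.023), np.float64(0.01), np.float64(-0.003), 0, 0, np.float64(-0.116), 100]
[np.float64(-0.025), np.float64(0.008), np.float64(-0.003), 0, 0, np.float64(-0.116), 100]
[np.float64(-0.025), np.float64(0.005), np.float64(-0.002), 0, 0, np.float64(-0.116), 100]
[np.float64(-0.026), np.float64(0.002), np.float64(-0.003), 0, 0, np.float64(-0.116), 100]
[np.float64(-0.026), np.float64(-0.001), np.float64(-0.002), 0, 0, np.float64(-0.116), 100]
[np.float64(-0.025), np.float64(-0.004), np.float64(-0.003), 0, 0, np.float64(-0.116), 100]
[np.float64(-0.025), np.float64(-0.007), np.float64(-0.002), 0, 0, np.float64(-0.115), 100]
[np.float64(-0.023), np.float64(-0.01), np.float64(-0.003), 0, 0, np.float64(-0.116), 100]
[np.float64(-0.022), np.float64(-0.013), np.float64(-0.002), 0, 0, np.float64(-0.115), 100]
[np.float64(-0.021), np.float64(-0.015), np.float64(-0.003), 0, 0, np.float64(-0.116), 100]
```

play_rows(moves=[[-0.011, 0.023, -0.005, 0, 0.005, -0.116, 100], [-0.014, 0.022, -0.005, 0, 0, -0.116, 100], [-0.016, 0.02, -0.004, 0, 0, -0.116, 100], [-0.019, 0.018, -0.004, 0, 0, -0.116, 100], [-0.02, 0.015, -0.004, 0, 0, -0.116, 100], [-0.022, 0.013, -0.004, 0, 0, -0.116, 100], [-0.023, 0.01, -0.004, 0, 0, -0.116, 100], [-0.025, 0.008, -0.004, 0, 0, -0.116, 100]])

```text
t: 14.1
eef_pos: [484.1, 49.0, 140.6]
tcp_rot: [3.127, -0.006, 1.412]
ft_force: [-0.3, 0.5, 0.6]
opening: 0.998
```

play_rows(moves=[[-0.025, 0.005, -0.003, 0, 0, -0.116, 100], [-0.026, 0.002, -0.003, 0, 0, -0.116, 100], [-0.026, -0.001, -0.003, 0, 0, -0.116, 100], [-0.025, -0.004, -0.003, 0, 0, -0.116, 100], [-0.025, -0.007, -0.003, 0, 0, -0.116, 100], [-0.023, -0.01, -0.003, 0, 0, -0.116, 100], [-0.022, -0.013, -0.003, 0, 0, -0.116, 100], [0, 0, 0, 0, 0, 0, 100]])

```text
t: 14.9
eef_pos: [491.0, -140.5, 164.9]
tcp_rot: [3.125, 0.011, 2.26]
ft_force: [0.6, 1.0, 0.5]
opening: 0.995
```

```bash
python3 - <<'E'
from h import *
st();level();plan([478,-152,130],2.298,100,n=1)
c=read_camera("wrist");save("w12",c["img"])
E
```

```text
t 14.9 [ 491.  -140.5  164.9] [3.125 0.011 2.26 ] F [0.6 1.  0.5] open 0.995 j6 [-0.41  0.37  1.89  0.01  0.87 -1.11]
level ax ay az [0.0163 0.0112 0.0001]
[np.float64(-0.001), np.float64(-0.017), np.float64(0.035), 0, 0, np.float64(-0.038), 100]
```

View pics/w12.png

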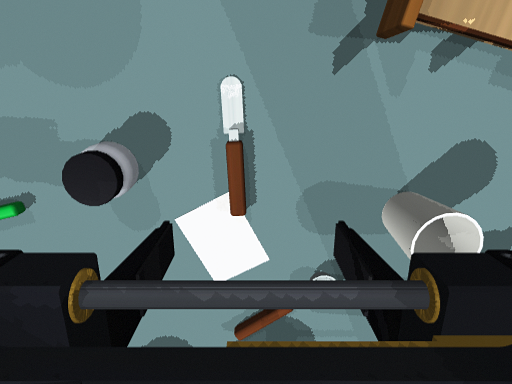

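```bash
python3 - <<'E'
from h import *
c=read_camera("wrist")
a=ray(c,238,216,9)[:2];b=ray(c,230.5,75,3)[:2];h=ray(c,235,142,18)[:2];h2=ray(c,237.8,213,18)[:2]
d=b-a;print(a.round(1),b.round(1),np.hypot(*d).round(1),np.arctan2(d[1],d[0]).round(3))
e=h-h2;print(h.round(1),h2.round(1),np.hypot(*e).round(1),np.arctan2(e[1],e[0]).round(3))
u=e/np.hypot(*e);g=h2+u*50
print("grip",g, "from ends",a+d/np.hypot(*d)*50)
plan([*g,-4],np.arctan2(e[1],e[0]),100,n=1)
E
```

```text
[ 511.6 -190.1] [410.7 -75.8] 152.5 2.294
[ 455.8 -124.4] [ 507.2 -184.4] 79.0 2.279
grip [ 474.66195387 -146.45662637] from ends [ 478.53955365 -152.62399325]
[np.float64(0.004), np.float64(-0.017), np.float64(0.168), 0, 0, np.float64(-0.024), 100]
```

play_rows(moves=[[0, -0.008, 0.02, 0.016, 0.011, -0.028, 80], [0, -0.009, 0.03, 0, 0, 0, 70], [0, 0, 0.04, 0, 0, 0, 70], [0, 0, 0.02, 0, 0, 0, 70], [0, 0, 0.005, 0, 0, 0, 70], [0, 0, 0, 0, 0, 0, 70]])

```text
t: 15.6
eef_pos: [477.8, -143.7, 47.2]
tcp_rot: [3.141, 0.0, 2.277]
ft_force: [0.4, 0.3, -0.1]
opening: 0.701
```

```bash
python3 - <<'E'
from h import *
st();level();plan([478,-152,-5],2.288,100,n=1)
E
```

```text
t 15.6 [ 477.8 -143.7   47.2] [3.141 0.    2.277] F [ 0.4  0.3 -0.1] open 0.701 j6 [-0.43  0.54  2.01  0.    0.58 -1.13]
level ax ay az [0.0009 0.0003 0.    ]
[np.float64(-0.006), np.float64(-0.005), np.float64(0.052), 0, 0, np.float64(-0.011), 100]
```

play_rows(moves=[[-0.006, -0.005, 0, 0, 0, -0.011, 70], [0, 0, 0.015, 0, 0, 0, 70], [0, 0, 0.015, 0, 0, 0, 70], [0, 0, 0.01, 0, 0, 0, 70], [0, 0, 0.006, 0, 0, 0, 70], [0, 0, 0, 0, 0, 0, 70]])

```text
t: 16.2
eef_pos: [481.8, -153.6, 5.7]
tcp_rot: [3.136, 0.01, 2.29]
ft_force: [1.1, 0.5, 0.5]
opening: 0.701
```

```bash
python3 - <<'E'
from h import *
st();level();plan([478,-152,-5],2.288,100,n=1)
c=read_camera("wrist");save("w13",c["img"])
E
```

```text
t 16.2 [ 481.8 -153.6    5.7] [3.136 0.01  2.29 ] F [1.1 0.5 0.5] open 0.701 j6 [-0.44  0.62  2.03  0.    0.48 -1.16]
level ax ay az [0.0051 0.01   0.    ]
[np.float64(0.004), np.float64(-0.002), np.float64(0.011), 0, 0, np.float64(0.002), 100]
```

View pics/w13.png

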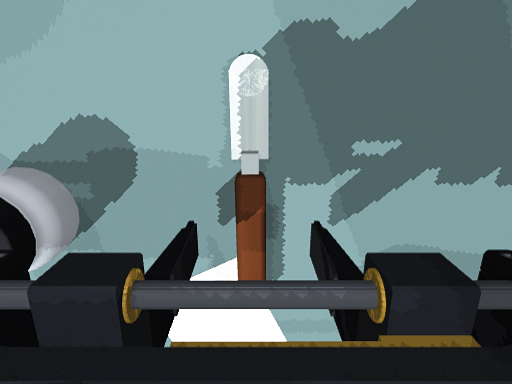

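play_rows(moves=[[0.003, -0.002, 0.005, 0.005, 0.01, 0, 60], [0, 0, 0.004, 0, 0, 0, 40], [0, 0, 0, 0, 0, 0, 20], [0, 0, 0, 0, 0, 0, 0], [0, 0, 0, 0, 0, 0, 0], [0, 0, 0, 0, 0, 0, 0], [0, 0, 0, 0, 0, 0, 0], [0, 0, 0, 0, 0, 0, 0]])

```text
t: 17.05
eef_pos: [478.9, -152.9, -2.2]
tcp_rot: [3.141, 0.001, 2.29]
ft_force: [0.8, -0.6, -1.0]
opening: 0.19
```

play_rows(moves=[[0, 0, 0, 0, 0, 0, 0], [0, 0, -0.01, 0, 0, 0, 0], [0, 0, -0.03, 0, 0, 0, 0], [0, 0, -0.04, 0, 0, 0, 0], [0, 0, -0.04, 0, 0, 0, 0], [0, 0, -0.02, 0, 0, 0, 0], [0, 0, 0, 0, 0, 0, 0]])

```text
t: 17.75
eef_pos: [478.0, -152.5, 145.6]
tcp_rot: [3.141, 0.0, 2.29]
ft_force: [0.7, -0.3, -0.8]
opening: 0.186
```

```bash
python3 - <<'E'
from h import *
st();level();c=read_camera("wrist");save("w14",c["img"])
plan([511,194,140],.446,0,n=16)
E
```

```text
t 17.75 [ 478.  -152.5  145.6] [3.141 0.    2.29 ] F [ 0.7 -0.3 -0.8] open 0.186 j6 [-0.44  0.39  1.92  0.    0.83 -1.16]
level ax ay az [0.0002 0.0003 0.    ]
[np.float64(0.015), np.float64(0.016), np.float64(0.0), 0, 0, np.float64(0.115), 0]
[np.float64(0.017), np.float64(0.014), np.float64(0.0), 0, 0, np.float64(0.115), 0]
[np.float64(0.018), np.float64(0.012), np.float64(0.0), 0, 0, np.float64(0.115), 0]
[np.float64(0.019), np.float64(0.01), np.float64(0.0), 0, 0, np.float64(0.115), 0]
[np.float64(0.02), np.float64(0.008), np.float64(0.0), 0, 0, np.float64(0.115), 0]
[np.float64(0.021), np.float64(0.005), np.float64(0.0), 0, 0, np.float64(0.115), 0]
[np.float64(0.022), np.float64(0.003), np.float64(0.0), 0, 0, np.float64(0.115), 0]
[np.float64(0.022), np.float64(0.0), np.float64(0.0), 0, 0, np.float64(0.115), 0]
[np.float64(0.022), np.float64(-0.002), np.float64(0.001), 0, 0, np.float64(0.116), 0]
[np.float64(0.021), np.float64(-0.005), np.float64(0.0), 0, 0, np.float64(0.115), 0]
[np.float64(0.02), np.float64(-0.007), np.float64(0.001), 0, 0, np.float64(0.116), 0]
[np.float64(0.02), np.float64(-0.01), np.float64(0.0), 0, 0, np.float64(0.115), 0]
[np.float64(0.018), np.float64(-0.012), np.float64(0.001), 0, 0, np.float64(0.116), 0]
[np.float64(0.017), np.float64(-0.014), np.float64(0.0), 0, 0, np.float64(0.115), 0]
[np.float64(0.015), np.float64(-0.015), np.float64(0.001), 0, 0, np.float64(0.116), 0]
[np.float64(0.013), np.float64(-0.017), np.float64(0.0), 0, 0, np.float64(0.115), 0]
```

View pics/w14.png

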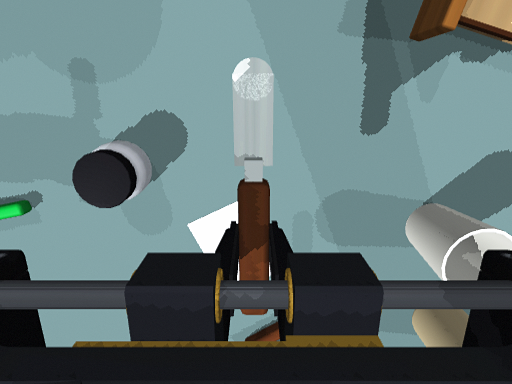

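The knife is held straight (tip at (253,60)). Carrying it to lane 1.

play_rows(moves=[[0.015, 0.016, -0.001, 0, 0, 0.115, 0], [0.017, 0.014, -0.001, 0, 0, 0.115, 0], [0.018, 0.012, -0.001, 0, 0, 0.115, 0], [0.019, 0.01, -0.001, 0, 0, 0.115, 0], [0.02, 0.008, -0.001, 0, 0, 0.115, 0], [0.021, 0.005, -0.001, 0, 0, 0.115, 0], [0.022, 0.003, -0.001, 0, 0, 0.115, 0], [0.022, 0, -0.001, 0, 0, 0.115, 0]])

```text
t: 18.6
eef_pos: [493.1, 25.9, 144.3]
tcp_rot: [-3.126, 0.0, 1.331]
ft_force: [-0.5, -0.1, -1.0]
opening: 0.186
```

play_rows(moves=[[0.022, -0.002, -0.001, 0, 0, 0.115, 0], [0.021, -0.005, -0.001, 0, 0, 0.115, 0], [0.02, -0.007, -0.001, 0, 0, 0.115, 0], [0.02, -0.01, -0.001, 0, 0, 0.115, 0], [0.018, -0.012, 0, 0, 0, 0.115, 0], [0.017, -0.014, 0, 0, 0, 0.115, 0], [0.015, -0.015, 0, 0, 0, 0.115, 0], [0, 0, 0, 0, 0, 0, 0]])

```text
t: 19.4
eef_pos: [510.2, 184.2, 137.6]
tcp_rot: [-3.125, 0.028, 0.49]
ft_force: [0.1, 0.8, -0.7]
opening: 0.182
```

```bash
python3 - <<'E'
from h import *
st();level();plan([511,194,130],.446,0,n=1)
E
```

```text
t 19.4 [510.2 184.2 137.6] [-3.125  0.028  0.49 ] F [ 0.1  0.8 -0.7] open 0.182 j6 [0.22 0.46 1.81 0.01 0.9  1.29]
level ax ay az [-0.0166  0.0283 -0.0002]
[np.float64(0.005), np.float64(-0.008), np.float64(0.008), 0, 0, np.float64(0.044), 0]
```

play_rows(moves=[[0.003, -0.004, 0, -0.016, 0.028, 0.044, 0], [0.002, -0.004, 0, 0, 0, 0, 0], [0, 0, 0, 0, 0, 0, 0]])

```text
t: 19.7
eef_pos: [509.3, 192.8, 134.5]
tcp_rot: [-3.141, 0.006, 0.453]
ft_force: [0.5, -0.2, -0.6]
opening: 0.189
```

```bash
python3 - <<'E'
from h import *
st();level();plan([511,194,130],.446,0,n=1)
c=read_camera("wrist");save("w15",c["img"])
E
```

```text
t 19.7 [509.3 192.8 134.5] [-3.141  0.006  0.453] F [ 0.5 -0.2 -0.6] open 0.189 j6 [ 0.24  0.46  1.83 -0.    0.86  1.36]
level ax ay az [-0.0008  0.0063 -0.    ]
[np.float64(0.002), np.float64(-0.0), np.float64(0.005), 0, 0, np.float64(0.007), 0]
```

View pics/w15.png

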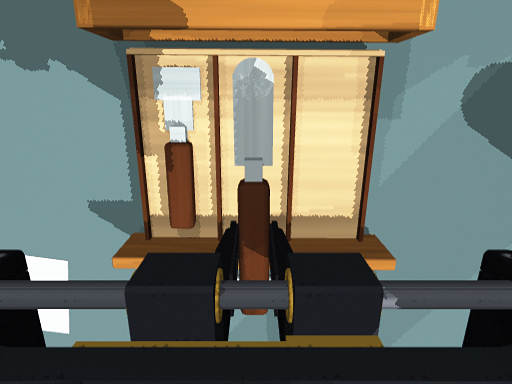

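The knife is centred over lane 1. Lowering.

play_rows(moves=[[0.002, 0, 0.02, 0, 0.006, 0.007, 0], [0, 0, 0.03, 0, 0, 0, 0], [0, 0, 0.03, 0, 0, 0, 0], [0, 0, 0.012, 0, 0, 0, 0], [0, 0, 0.004, 0, 0, 0, 0], [0, 0, 0, 0, 0, 0, 0]])

```text
t: 20.35
eef_pos: [512.5, 190.9, 36.5]
tcp_rot: [-3.141, 0.0, 0.451]
ft_force: [0.6, -0.7, 0.1]
opening: 0.185
```

```bash
python3 - <<'E'
from h import *
st();level();plan([511,194,14],.446,0,n=1)
E
```

```text
t 20.35 [512.5 190.9  36.5] [-3.141  0.     0.451] F [ 0.6 -0.7  0.1] open 0.185 j6 [0.24 0.61 1.9  0.   0.63 1.35]
level ax ay az [-0.001   0.0001 -0.    ]
[np.float64(0.0), np.float64(-0.003), np.float64(0.022), 0, 0, np.float64(0.005), 0]
```

play_rows(moves=[[0, -0.003, 0.008, 0, 0, 0, 0], [0, 0, 0.007, 0, 0, 0, 0], [0, 0, 0.004, 0, 0, 0, 0], [0, 0, 0.001, 0, 0, 0, 0], [0, 0, 0, 0, 0, 0, 0]])

```text
t: 20.85
eef_pos: [512.6, 194.2, 17.7]
tcp_rot: [-3.141, -0.004, 0.451]
ft_force: [0.1, 0.3, 0.0]
opening: 0.185
```

play_rows(moves=[[0, 0, 0.002, 0, -0.004, 0, 0], [0, 0, 0.001, 0, 0, 0, 0], [0, 0, 0.001, 0, 0, 0, 0], [0, 0, 0, 0, 0, 0, 0]])

```text
t: 21.25
eef_pos: [512.9, 194.3, 13.9]
tcp_rot: [3.142, -0.001, 0.451]
ft_force: [-0.2, -1.0, -0.2]
opening: 0.184
```

play_rows(moves=[[0, 0, 0.001, 0, 0, 0, 0], [0, 0, 0, 0, 0, 0, 0]])

```text
t: 21.45
eef_pos: [513.6, 194.5, 14.0]
tcp_rot: [3.141, -0.003, 0.451]
ft_force: [-0.2, 0.7, -0.8]
opening: 0.184
```

play_rows(moves=[[0, 0, 0.001, 0, 0, 0, 0], [0, 0, 0, 0, 0, 0, 22], [0, 0, 0, 0, 0, 0, 28], [0, 0, 0, 0, 0, 0, 38], [0, 0, 0, 0, 0, 0, 38], [0, 0, -0.005, 0, 0, 0, 38], [0, 0, -0.02, 0, 0, 0, 38], [0, 0, -0.03, 0, 0, 0, 60]])

```text
t: 22.25
eef_pos: [511.9, 194.0, 67.1]
tcp_rot: [-3.141, 0.003, 0.451]
ft_force: [0.9, 0.2, -0.2]
opening: 0.42
```

play_rows(moves=[[0, 0, -0.03, 0, 0, 0, 80], [0, 0, 0, 0, 0, 0, 80]])

```text
t: 22.45
eef_pos: [513.1, 194.3, 101.5]
tcp_rot: [3.142, -0.001, 0.451]
ft_force: [-0.3, 0.4, -0.3]
opening: 0.577
```

```bash
python3 - <<'E'
from h import *
st();level()
c=read_camera("wrist");save("w16",c["img"])
plan([629,-274,145],1.318,100,n=18)
E
```

```text
t 22.45 [513.1 194.3 101.5] [ 3.142e+00 -1.000e-03  4.510e-01] F [-0.3  0.4 -0.3] open 0.577 j6 [0.24 0.51 1.85 0.   0.78 1.36]
level ax ay az [ 0.     -0.0013 -0.    ]
[np.float64(-0.006), np.float64(0.026), np.float64(-0.003), 0, 0, np.float64(-0.048), 100]
[np.float64(-0.007), np.float64(0.026), np.float64(-0.002), 0, 0, np.float64(-0.048), 100]
[np.float64(-0.008), np.float64(0.026), np.float64(-0.003), 0, 0, np.float64(-0.048), 100]
[np.float64(-0.009), np.float64(0.025), np.float64(-0.002), 0, 0, np.float64(-0.048), 100]
[np.float64(-0.01), np.float64(0.025), np.float64(-0.003), 0, 0, np.float64(-0.048), 100]
[np.float64(-0.012), np.float64(0.024), np.float64(-0.002), 0, 0, np.float64(-0.048), 100]
[np.float64(-0.013), np.float64(0.024), np.float64(-0.003), 0, 0, np.float64(-0.048), 100]
[np.float64(-0.014), np.float64(0.023), np.float64(-0.002), 0, 0, np.float64(-0.048), 100]
[np.float64(-0.015), np.float64(0.022), np.float64(-0.003), 0, 0, np.float64(-0.048), 100]
[np.float64(-0.016), np.float64(0.021), np.float64(-0.002), 0, 0, np.float64(-0.048), 100]
[np.float64(-0.017), np.float64(0.021), np.float64(-0.003), 0, 0, np.float64(-0.048), 100]
[np.float64(-0.018), np.float64(0.02), np.float64(-0.002), 0, 0, np.float64(-0.048), 100]
[np.float64(-0.019), np.float64(0.019), np.float64(-0.003), 0, 0, np.float64(-0.048), 100]
[np.float64(-0.02), np.float64(0.018), np.float64(-0.002), 0, 0, np.float64(-0.049), 100]
[np.float64(-0.02), np.float64(0.017), np.float64(-0.003), 0, 0, np.float64(-0.048), 100]
[np.float64(-0.021), np.float64(0.016), np.float64(-0.002), 0, 0, np.float64(-0.049), 100]
[np.float64(-0.022), np.float64(0.015), np.float64(-0.003), 0, 0, np.float64(-0.048), 100]
[np.float64(-0.023), np.float64(0.014), np.float64(-0.002), 0, 0, np.float64(-0.049), 100]
```

View pics/w16.png

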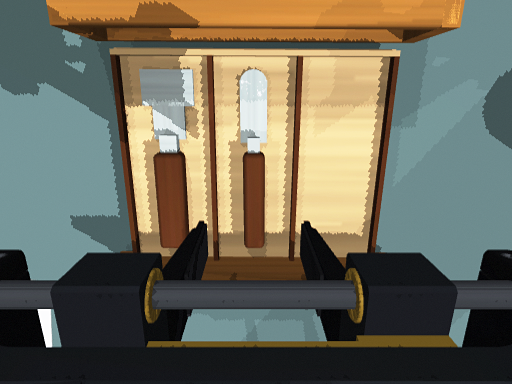

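Both tools lie straight in their lanes (knife at (254,70–247)). Next, the scoop.

play_rows(moves=[[-0.006, 0.026, -0.008, 0, 0, -0.048, 100], [-0.007, 0.026, -0.008, 0, 0, -0.048, 100], [-0.008, 0.026, -0.008, 0, 0, -0.048, 100], [-0.009, 0.025, -0.008, 0, 0, -0.048, 100], [-0.01, 0.025, -0.006, 0, 0, -0.048, 100], [-0.012, 0.024, -0.004, 0, 0, -0.048, 100], [-0.013, 0.024, -0.003, 0, 0, -0.048, 100], [-0.014, 0.023, -0.002, 0, 0, -0.048, 100]])

```text
t: 23.3
eef_pos: [563.2, -19.7, 141.7]
tcp_rot: [-3.133, 0.007, 0.855]
ft_force: [-0.1, 0.5, -0.2]
opening: 1.0
```

play_rows(moves=[[-0.015, 0.022, 0, 0, 0, -0.048, 100], [-0.016, 0.021, 0, 0, 0, -0.048, 100], [-0.017, 0.021, 0, 0, 0, -0.048, 100], [-0.018, 0.02, 0, 0, 0, -0.048, 100], [-0.019, 0.019, 0, 0, 0, -0.048, 100], [-0.02, 0.018, 0, 0, 0, -0.048, 100], [-0.02, 0.017, 0, 0, 0, -0.048, 100], [-0.01, 0.008, 0, 0, 0, -0.03, 100]])

```text
t: 24.1
eef_pos: [615.0, -221.5, 131.4]
tcp_rot: [-3.118, 0.004, 1.235]
ft_force: [-0.1, 1.2, 0.3]
opening: 1.002
```

play_rows(moves=[[0, 0, 0, 0, 0, 0, 100]])

```text
t: 24.2
eef_pos: [614.8, -222.9, 129.9]
tcp_rot: [-3.117, 0.004, 1.234]
ft_force: [-0.3, -0.2, 0.1]
opening: 0.999
```

```bash
python3 - <<'E'
from h import *
st();level();plan([629,-274,130],1.318,100,n=1)
c=read_camera("wrist");save("w17",c["img"])
E
```

```text
t 24.2 [ 614.8 -222.9  129.9] [-3.117  0.004  1.234] F [-0.3 -0.2  0.1] open 0.999 j6 [-0.45  0.61  1.54 -0.01  1.01 -0.11]
level ax ay az [-0.0248  0.0037 -0.    ]
[np.float64(-0.044), np.float64(0.03), np.float64(-0.0), 0, 0, np.float64(-0.084), 100]
```

View pics/w17.png

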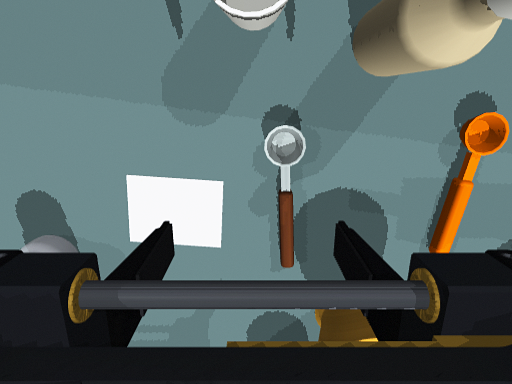

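```bash
python3 - <<'E'
from h import *
c=read_camera("wrist")
a=ray(c,288,267,9)[:2];b=ray(c,285,126,14)[:2];h=ray(c,286,193,17)[:2];h2=ray(c,287.5,262,17)[:2]
d=b-a;print(a.round(1),b.round(1),np.hypot(*d).round(1),np.arctan2(d[1],d[0]).round(3))
e=h-h2;print(h.round(1),h2.round(1),np.hypot(*e).round(1),np.arctan2(e[1],e[0]).round(3))
g=a+d/np.hypot(*d)*50;print("grip",g)
plan([*g,60],np.arctan2(d[1],d[0]),100,n=1)
E
```

```text
[ 614.1 -324.9] [ 656.3 -180.4] 150.5 1.287
[ 637.6 -241.8] [ 616.2 -314.4] 75.7 1.285
grip [ 628.11539342 -276.92752764]
[np.float64(-0.048), np.float64(0.031), np.float64(0.07), 0, 0, np.float64(-0.053), 100]
```

play_rows(moves=[[-0.022, 0.015, 0, -0.025, 0.004, -0.055, 100], [-0.022, 0.015, 0, 0, 0, 0, 100], [0, 0, 0, 0, 0, 0, 100], [0, 0, 0, 0, 0, 0, 100]])

```text
t: 24.7
eef_pos: [629.2, -268.4, 128.8]
tcp_rot: [-3.139, -0.003, 1.292]
ft_force: [-1.2, -0.6, 0.4]
opening: 1.001
```

```bash
python3 - <<'E'
from h import *
st();level();plan([629,-275,60],1.29,100,n=1)
c=read_camera("wrist");save("w18",c["img"])
E
```

```text
t 24.7 [ 629.2 -268.4  128.8] [-3.139e+00 -3.000e-03  1.292e+00] F [-1.2 -0.6  0.4] open 1.001 j6 [-0.5   0.65  1.47  0.    1.03 -0.22]
level ax ay az [-0.0024 -0.0026  0.    ]
[np.float64(-0.006), np.float64(0.002), np.float64(0.069), 0, 0, np.float64(0.002), 100]
```

View pics/w18.png

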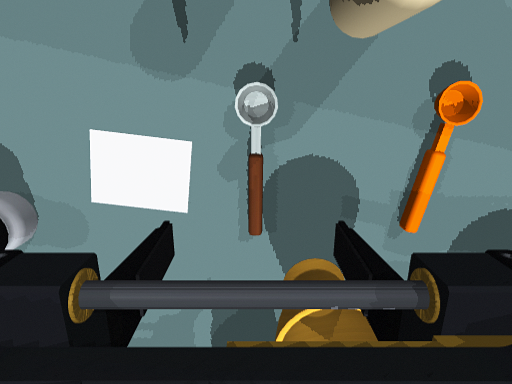

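The scoop handle is centred between the pads (256, 155–235), and the mortar behind clears the body by about 30 mm. Descending.

play_rows(moves=[[-0.006, 0.002, 0.02, -0.002, -0.003, 0, 80], [0, 0, 0.03, 0, 0, 0, 60], [0, 0, 0.03, 0, 0, 0, 60], [0, 0, 0.01, 0, 0, 0, 60], [0, 0, 0.004, 0, 0, 0, 60], [0, 0, 0, 0, 0, 0, 60]])

```text
t: 25.35
eef_pos: [630.1, -268.4, 35.0]
tcp_rot: [3.14, 0.001, 1.295]
ft_force: [-1.0, -0.6, 1.0]
opening: 0.613
```

```bash
python3 - <<'E'
from h import *
st();level();plan([629,-275,-4],1.29,100,n=1)
E
```

```text
t 25.35 [ 630.1 -268.4   35. ] [3.140e+00 1.000e-03 1.295e+00] F [-1.  -0.6  1. ] open 0.613 j6 [-0.5   0.75  1.54 -0.    0.85 -0.22]
level ax ay az [0.002  0.0007 0.    ]
[np.float64(-0.007), np.float64(0.001), np.float64(0.039), 0, 0, np.float64(0.005), 100]
```

play_rows(moves=[[-0.006, 0.001, 0, 0.002, 0, 0, 60], [0, 0, 0.012, 0, 0, 0, 60], [0, 0, 0.012, 0, 0, 0, 60], [0, 0, 0.006, 0, 0, 0, 60], [0, 0, 0.003, 0, 0, 0, 60], [0, 0, 0, 0, 0, 0, 60]])

```text
t: 25.95
eef_pos: [630.7, -275.6, 2.6]
tcp_rot: [3.137, 0.002, 1.295]
ft_force: [-0.8, 0.2, -0.5]
opening: 0.602
```

```bash
python3 - <<'E'
from h import *
st();level();plan([629,-275,-4],1.29,100,n=1)
c=read_camera("wrist");save("w19",c["img"])
E
```

```text
t 25.95 [ 630.7 -275.6    2.6] [3.137e+00 2.000e-03 1.295e+00] F [-0.8  0.2 -0.5] open 0.602 j6 [-0.51  0.8   1.55 -0.    0.79 -0.23]
level ax ay az [0.0042 0.0017 0.    ]
[np.float64(0.0), np.float64(-0.002), np.float64(0.007), 0, 0, np.float64(0.005), 100]
```

View pics/w19.png

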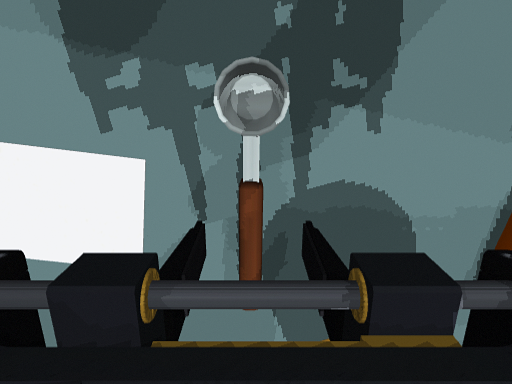

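play_rows(moves=[[0, -0.002, 0.004, 0.004, 0.002, 0, 50], [0, 0, 0.002, 0, 0, 0, 40], [0, 0, 0.001, 0, 0, 0, 20], [0, 0, 0, 0, 0, 0, 0], [0, 0, 0, 0, 0, 0, 0], [0, 0, 0, 0, 0, 0, 0], [0, 0, 0, 0, 0, 0, 0], [0, 0, 0, 0, 0, 0, 0]])

```text
t: 26.8
eef_pos: [629.1, -275.1, -3.9]
tcp_rot: [3.14, -0.0, 1.295]
ft_force: [1.6, -0.0, -0.6]
opening: 0.144
```

play_rows(moves=[[0, 0, 0, 0, 0, 0, 0], [0, 0, 0, 0, 0, 0, 0]])

```text
t: 27.0
eef_pos: [629.1, -275.1, -3.9]
tcp_rot: [3.14, -0.0, 1.295]
ft_force: [-0.1, 0.1, -1.7]
opening: 0.143
```

play_rows(moves=[[0, 0, -0.01, 0, 0, 0, 0], [0, 0, -0.03, 0, 0, 0, 0], [0, 0, -0.04, 0, 0, 0, 0], [0, 0, -0.04, 0, 0, 0, 0], [0, 0, -0.02, 0, 0, 0, 0], [0, 0, 0, 0, 0, 0, 0]])

```text
t: 27.6
eef_pos: [628.5, -274.9, 143.6]
tcp_rot: [3.141, -0.0, 1.295]
ft_force: [-0.8, -0.4, -1.0]
opening: 0.145
```

```bash
python3 - <<'E'
from h import *
st();level();c=read_camera("wrist");save("w20",c["img"])
plan([541.5,128.8,142],.447,0,n=16)
E
```

```text
t 27.6 [ 628.5 -274.9  143.6] [ 3.141 -0.     1.295] F [-0.8 -0.4 -1. ] open 0.145 j6 [-0.51  0.63  1.46  0.    1.05 -0.23]
level ax ay az [ 0.0004 -0.0004 -0.    ]
[np.float64(0.023), np.float64(-0.012), np.float64(0.0), 0, 0, np.float64(0.053), 0]
[np.float64(0.022), np.float64(-0.013), np.float64(0.0), 0, 0, np.float64(0.053), 0]
[np.float64(0.021), np.float64(-0.014), np.float64(0.0), 0, 0, np.float64(0.053), 0]
[np.float64(0.021), np.float64(-0.016), np.float64(0.0), 0, 0, np.float64(0.053), 0]
[np.float64(0.02), np.float64(-0.017), np.float64(0.0), 0, 0, np.float64(0.053), 0]
[np.float64(0.019), np.float64(-0.018), np.float64(0.0), 0, 0, np.float64(0.053), 0]
[np.float64(0.018), np.float64(-0.019), np.float64(0.0), 0, 0, np.float64(0.053), 0]
[np.float64(0.017), np.float64(-0.019), np.float64(0.0), 0, 0, np.float64(0.053), 0]
[np.float64(0.016), np.float64(-0.02), np.float64(0.0), 0, 0, np.float64(0.053), 0]
[np.float64(0.015), np.float64(-0.021), np.float64(0.0), 0, 0, np.float64(0.053), 0]
[np.float64(0.013), np.float64(-0.022), np.float64(0.0), 0, 0, np.float64(0.053), 0]
[np.float64(0.012), np.float64(-0.023), np.float64(0.0), 0, 0, np.float64(0.053), 0]
[np.float64(0.011), np.float64(-0.023), np.float64(0.0), 0, 0, np.float64(0.053), 0]
[np.float64(0.01), np.float64(-0.024), np.float64(0.0), 0, 0, np.float64(0.053), 0]
[np.float64(0.009), np.float64(-0.024), np.float64(0.0), 0, 0, np.float64(0.053), 0]
[np.float64(0.007), np.float64(-0.024), np.float64(0.0), 0, 0, np.float64(0.053), 0]
```

View pics/w20.png

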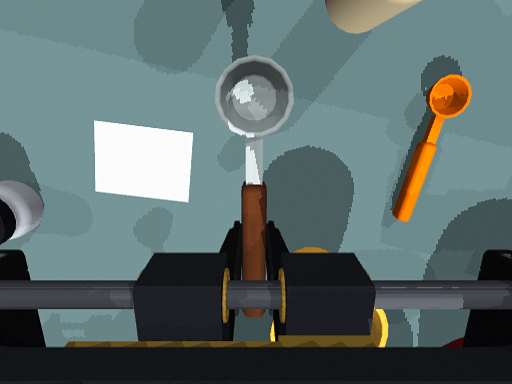

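The scoop is held straight (bowl at (254,96)). Carrying it to lane 2.

play_rows(moves=[[0.023, -0.012, -0.001, 0, 0, 0.053, 0], [0.022, -0.013, -0.001, 0, 0, 0.053, 0], [0.021, -0.014, -0.001, 0, 0, 0.053, 0], [0.021, -0.016, -0.001, 0, 0, 0.053, 0], [0.02, -0.017, -0.001, 0, 0, 0.053, 0], [0.019, -0.018, -0.001, 0, 0, 0.053, 0], [0.018, -0.019, -0.001, 0, 0, 0.053, 0], [0.017, -0.019, -0.001, 0, 0, 0.053, 0]])

```text
t: 28.45
eef_pos: [579.4, -66.0, 138.4]
tcp_rot: [-3.124, 0.007, 0.851]
ft_force: [0.1, -0.4, -1.2]
opening: 0.143
```

play_rows(moves=[[0.016, -0.02, -0.001, 0, 0, 0.053, 0], [0.015, -0.021, -0.001, 0, 0, 0.053, 0], [0.013, -0.022, -0.001, 0, 0, 0.053, 0], [0.012, -0.023, -0.001, 0, 0, 0.053, 0], [0.011, -0.023, -0.001, 0, 0, 0.053, 0], [0.01, -0.024, -0.001, 0, 0, 0.053, 0], [0.009, -0.024, 0, 0, 0, 0.053, 0], [0, 0, 0, 0, 0, 0, 0]])

```text
t: 29.25
eef_pos: [538.0, 120.5, 134.9]
tcp_rot: [-3.119, 0.03, 0.464]
ft_force: [-0.4, -0.4, -0.4]
opening: 0.144
```

```bash
python3 - <<'E'
from h import *
st();level();plan([541.5,128.8,130],.447,0,n=1)
E
```

```text
t 29.25 [538.  120.5 134.9] [-3.119  0.03   0.464] F [-0.4 -0.4 -0.4] open 0.144 j6 [0.09 0.48 1.79 0.01 0.91 1.19]
level ax ay az [-0.0229  0.0296 -0.0003]
[np.float64(0.007), np.float64(-0.006), np.float64(0.005), 0, 0, np.float64(0.017), 0]
```

play_rows(moves=[[0.004, -0.003, 0, -0.023, 0.03, 0.017, 0], [0.003, -0.003, 0, 0, 0, 0, 0], [0, 0, 0, 0, 0, 0, 0], [0, 0, 0, 0, 0, 0, 0]])

```text
t: 29.65
eef_pos: [540.3, 128.1, 131.3]
tcp_rot: [-3.14, 0.006, 0.451]
ft_force: [0.1, -0.8, -0.3]
opening: 0.147
```

```bash
python3 - <<'E'
from h import *
st();level();plan([541.5,128.8,130],.447,0,n=1)
c=read_camera("wrist");save("w21",c["img"])
E
```

```text
t 29.65 [540.3 128.1 131.3] [-3.14   0.006  0.451] F [ 0.1 -0.8 -0.3] open 0.147 j6 [ 0.11  0.48  1.8  -0.    0.87  1.23]
level ax ay az [-0.0015  0.006  -0.    ]
[np.float64(0.001), np.float64(-0.0), np.float64(0.001), 0, 0, np.float64(0.004), 0]
```

View pics/w21.png

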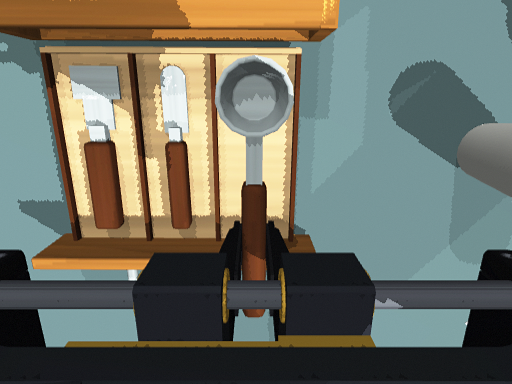

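play_rows(moves=[[0.001, 0, 0.02, -0.001, 0.006, 0, 0], [0, 0, 0.03, 0, 0, 0, 0], [0, 0, 0.025, 0, 0, 0, 0], [0, 0, 0.012, 0, 0, 0, 0], [0, 0, 0.004, 0, 0, 0, 0], [0, 0, 0, 0, 0, 0, 0]])

```text
t: 30.3
eef_pos: [543.3, 126.0, 38.3]
tcp_rot: [-3.141, -0.002, 0.449]
ft_force: [-0.0, 0.6, -1.0]
opening: 0.146
```

```bash
python3 - <<'E'
from h import *
st();level();plan([541.5,128.8,12],.447,0,n=1)
c=read_camera("wrist");save("w22",c["img"])
E
```

```text
t 30.3 [543.3 126.   38.3] [-3.141e+00 -2.000e-03  4.490e-01] F [-0.   0.6 -1. ] open 0.146 j6 [0.11 0.61 1.88 0.   0.65 1.23]
level ax ay az [-0.0002 -0.0019  0.    ]
[np.float64(-0.0), np.float64(-0.003), np.float64(0.026), 0, 0, np.float64(0.002), 0]
```

View pics/w22.png

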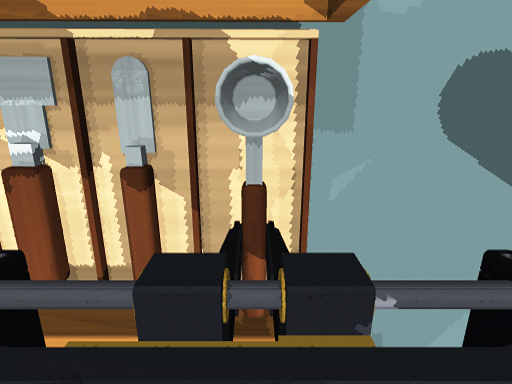

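The bowl (215–293) sits between the divider at 192 and the wall at 312, so it's centred. Lowering the rest.

play_rows(moves=[[0, -0.002, 0.008, 0, -0.002, 0, 0], [0, 0, 0.008, 0, 0, 0, 0], [0, 0, 0.005, 0, 0, 0, 0], [0, 0, 0.002, 0, 0, 0, 0], [0, 0, 0, 0, 0, 0, 0]])

```text
t: 30.85
eef_pos: [543.9, 128.3, 16.2]
tcp_rot: [3.14, -0.004, 0.449]
ft_force: [0.2, -0.1, -0.7]
opening: 0.142
```

play_rows(moves=[[0, 0, 0.002, 0, -0.004, 0, 0], [0, 0, 0.001, 0, 0, 0, 0], [0, 0, 0.001, 0, 0, 0, 0], [0, 0, 0, 0, 0, 0, 0]])

```text
t: 31.25
eef_pos: [544.2, 128.3, 12.3]
tcp_rot: [3.14, -0.0, 0.449]
ft_force: [-0.1, 0.6, -1.5]
opening: 0.146
```

play_rows(moves=[[0, 0, 0.001, 0, 0, 0, 0], [0, 0, 0, 0, 0, 0, 0], [0, 0, 0, 0, 0, 0, 18], [0, 0, 0, 0, 0, 0, 26], [0, 0, 0, 0, 0, 0, 36], [0, 0, 0, 0, 0, 0, 36], [0, 0, -0.005, 0, 0, 0, 36]])

```text
t: 31.95
eef_pos: [544.6, 128.4, 17.1]
tcp_rot: [3.14, -0.002, 0.449]
ft_force: [0.1, 0.8, 0.1]
opening: 0.357
```

play_rows(moves=[[0, 0, -0.02, 0, 0, 0, 36], [0, 0, -0.03, 0, 0, 0, 60], [0, 0, -0.03, 0, 0, 0, 60], [0, 0, 0, 0, 0, 0, 60]])

```text
t: 32.35
eef_pos: [544.2, 128.4, 100.6]
tcp_rot: [3.14, -0.0, 0.449]
ft_force: [1.3, -0.3, 0.1]
opening: 0.555
```

```bash
python3 - <<'E'
from h import *
st();level();
c=read_camera("wrist");save("w23",c["img"])
E
```

```text
t 32.35 [544.2 128.4 100.6] [ 3.14  -0.     0.449] F [ 1.3 -0.3  0.1] open 0.555 j6 [ 0.11  0.52  1.83 -0.    0.79  1.24]
level ax ay az [ 0.0014 -0.0004 -0.    ]
```

View pics/w23.png

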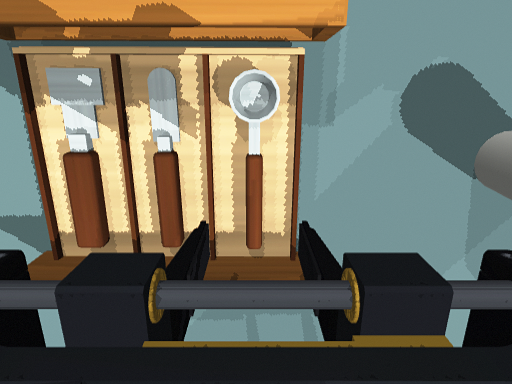

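All three lie straight, one per lane, and are released. Next I'll go in front of the bar handle with shut fingers, to about (394,138).

```bash
python3 - <<'E'
from h import *
plan([394,138,125],.447,0,n=8)
c=read_camera("top");save("t24",cv2.resize(c["img"][30:270,60:300],None,fx=2.4,fy=2.4,interpolation=cv2.INTER_CUBIC))
E
```

```text
[np.float64(-0.016), np.float64(-0.009), np.float64(-0.003), 0, 0, np.float64(0.0), 0]
[np.float64(-0.016), np.float64(-0.009), np.float64(-0.003), 0, 0, np.float64(0.0), 0]
[np.float64(-0.016), np.float64(-0.009), np.float64(-0.003), 0, 0, np.float64(0.0), 0]
[np.float64(-0.016), np.float64(-0.009), np.float64(-0.003), 0, 0, np.float64(0.0), 0]
[np.float64(-0.017), np.float64(-0.009), np.float64(-0.004), 0, 0, np.float64(0.001), 0]
[np.float64(-0.016), np.float64(-0.01), np.float64(-0.003), 0, 0, np.float64(0.0), 0]
[np.float64(-0.017), np.float64(-0.009), np.float64(-0.004), 0, 0, np.float64(0.001), 0]
[np.float64(-0.016), np.float64(-0.01), np.float64(-0.003), 0, 0, np.float64(0.0), 0]
```

View pics/t24.png

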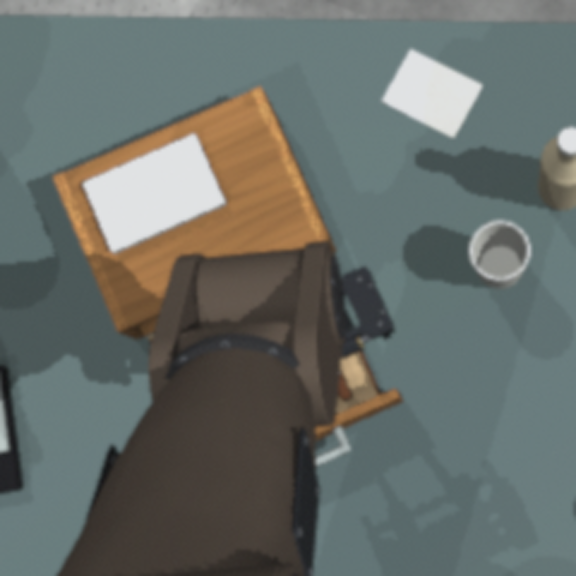

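play_rows(moves=[[-0.016, -0.009, -0.006, 0, 0, 0, 0], [-0.016, -0.009, -0.006, 0, 0, 0, 0], [-0.016, -0.009, -0.004, 0, 0, 0, 0], [-0.016, -0.009, -0.003, 0, 0, 0, 0], [-0.016, -0.009, -0.003, 0, 0, 0, 0], [-0.016, -0.01, -0.003, 0, 0, 0, 0], [-0.016, -0.01, -0.002, 0, 0, 0, 0], [-0.016, -0.01, 0, 0, 0, 0, 0]])

```text
t: 33.25
eef_pos: [387.1, 139.5, 118.7]
tcp_rot: [-3.138, 0.016, 0.447]
ft_force: [-0.1, -0.2, 0.6]
opening: 0.015
```

play_rows(moves=[[0, 0, 0, 0, 0, 0, 0], [0, 0, 0, 0, 0, 0, 0]])

```text
t: 33.45
eef_pos: [385.1, 139.5, 117.7]
tcp_rot: [-3.137, 0.019, 0.448]
ft_force: [1.4, -0.1, -0.2]
opening: 0.003
```

```bash
python3 - <<'E'
from h import *
st();level();plan([394,138,18],.447,0,n=1)
c=read_camera("wrist");save("w25",c["img"])
E
```

```text
t 33.45 [385.1 139.5 117.7] [-3.137  0.019  0.448] F [ 1.4 -0.1 -0.2] open 0.003 j6 [ 0.19  0.33  2.15 -0.    0.69  1.31]
level ax ay az [-0.0047  0.0195 -0.    ]
[np.float64(0.007), np.float64(0.005), np.float64(0.1), 0, 0, np.float64(0.001), 0]
```

View pics/w25.png

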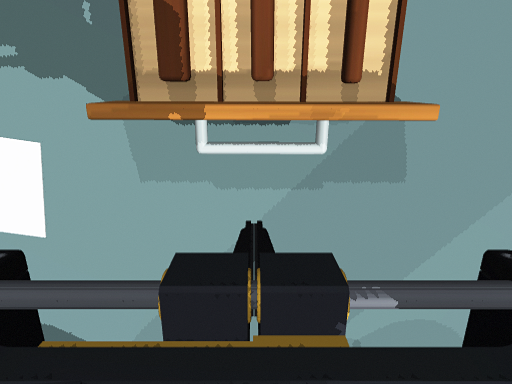

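```bash
python3 - <<'E'
from h import *
c=read_camera("wrist");D=np.array([np.cos(.447),np.sin(.447)]);N=np.array([-D[1],D[0]])
for u,v,z in((200,150,38),(327,150,38),(263,154,34)):
    X=ray(c,u,v,z)[:2];print(X.round(1),(X@D).round(1),(X@N).round(1))
X=state()["eef_pos"][:2];print("tcp",X@D,X@N)
E
```

```text
[397.4 195.3] 442.8 4.3
[443.4 100.1] 443.1 -101.4
[416.5 146.1] 438.7 -48.3
tcp 407.7579334234673 -40.855229935434
```

play_rows(moves=[[0.003, 0.003, 0.02, -0.005, 0.02, 0, 0], [0.003, 0.002, 0.03, 0, 0, 0, 0], [0, 0, 0.025, 0, 0, 0, 0], [0, 0, 0.01, 0, 0, 0, 0], [0, 0, 0, 0, 0, 0, 0]])

```text
t: 34.05
eef_pos: [398.0, 137.1, 28.9]
tcp_rot: [3.14, -0.005, 0.447]
ft_force: [0.3, -0.6, 0.3]
opening: 0.002
```

```bash
python3 - <<'E'
from h import *
st();level();plan([394,138,18],.447,0,n=1)
E
```

```text
t 34.05 [398.  137.1  28.9] [ 3.14  -0.005  0.447] F [ 0.3 -0.6  0.3] open 0.002 j6 [ 0.17  0.51  2.21 -0.    0.41  1.3 ]
level ax ay az [ 0.0016 -0.005  -0.    ]
[np.float64(-0.003), np.float64(-0.003), np.float64(0.011), 0, 0, np.float64(-0.0), 0]
```

play_rows(moves=[[-0.001, 0, 0.008, 0, -0.005, 0, 0], [0, 0, 0.003, 0, 0, 0, 0], [0, 0, 0, 0, 0, 0, 0], [0.004, 0, 0, 0, 0, 0, 0], [0.006, 0, 0, 0, 0, 0, 0], [0.008, 0, 0, 0, 0, 0, 0], [0.01, 0, 0, 0, 0, 0, 0]])

```text
t: 34.75
eef_pos: [424.6, 149.2, 18.6]
tcp_rot: [3.14, -0.0, 0.446]
ft_force: [-1.2, -1.8, -2.1]
opening: 0.004
```

```bash
python3 - <<'E'
from h import *
st();level();plan([394+.902*180,138+.432*180,18],.447,0,n=1)
c=read_camera("wrist");save("w26",c["img"])
E
```

```text
t 34.75 [424.6 149.2  18.6] [ 3.14  -0.     0.446] F [-1.2 -1.8 -2.1] open 0.004 j6 [ 0.19  0.56  2.15 -0.    0.44  1.32]
level ax ay az [ 0.0019 -0.0001 -0.    ]
[np.float64(0.148), np.float64(-0.003), np.float64(0.001), 0, 0, np.float64(-0.001), 0]
```

View pics/w26.png

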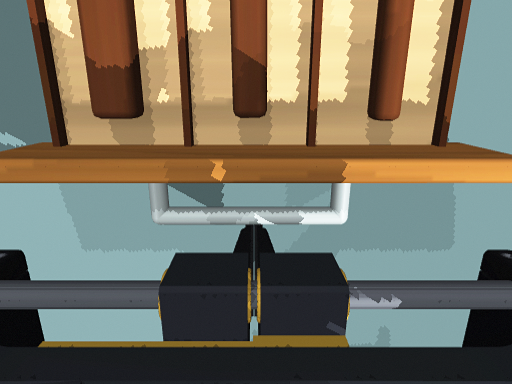

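The fingertips bear on the bar (about 2 N) and the drawer is moving. Pushing on smoothly.

play_rows(moves=[[0.012, 0, 0, 0, 0, 0, 0], [0.013, 0, 0, 0, 0, 0, 0], [0.014, 0, 0, 0, 0, 0, 0], [0.014, 0, 0, 0, 0, 0, 0], [0.014, 0, 0, 0, 0, 0, 0], [0.014, 0, 0, 0, 0, 0, 0], [0.014, 0, 0, 0, 0, 0, 0], [0.012, 0, 0, 0, 0, 0, 0]])

```text
t: 35.6
eef_pos: [527.3, 198.4, 18.8]
tcp_rot: [3.139, 0.001, 0.447]
ft_force: [-0.9, -1.8, 0.5]
opening: 0.003
```

```bash
python3 - <<'E'
from h import *
st();level();X=state()["eef_pos"][:2];print(X@[np.cos(.447),np.sin(.447)],X@[-np.sin(.447),np.cos(.447)])
c=read_camera("wrist");save("w27",c["img"])
E
```

```text
t 35.6 [527.3 198.4  18.8] [3.139e+00 1.000e-03 4.470e-01] F [-0.9 -1.8  0.5] open 0.003 j6 [ 0.24  0.65  1.87 -0.    0.62  1.37]
level ax ay az [0.0025 0.0007 0.    ]
561.2032978503496 -49.04754434001697
```

View pics/w27.png

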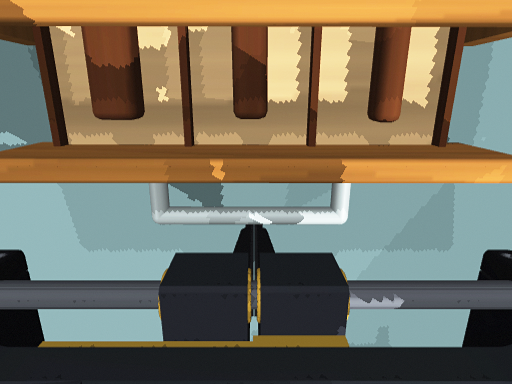

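play_rows(moves=[[0.012, 0, 0, 0, 0, 0, 0], [0.012, 0, 0, 0, 0, 0, 0], [0.01, 0, 0, 0, 0, 0, 0], [0.008, 0, 0, 0, 0, 0, 0], [0.005, 0, 0, 0, 0, 0, 0], [0.003, 0, 0, 0, 0, 0, 0]])

```text
t: 36.25
eef_pos: [576.0, 222.0, 18.7]
tcp_rot: [3.139, 0.0, 0.448]
ft_force: [-1.5, -1.6, 0.6]
opening: 0.002
```

play_rows(moves=[[0.003, 0, 0, 0, 0, 0, 0], [0.003, 0, 0, 0, 0, 0, 0], [0.003, 0, 0, 0, 0, 0, 0]])

```text
t: 36.55
eef_pos: [577.6, 222.8, 18.6]
tcp_rot: [3.14, 0.017, 0.449]
ft_force: [-13.8, -10.7, 14.8]
opening: 0.004
```

```bash
python3 - <<'E'
from h import *
st();X=state()["eef_pos"][:2];print(X@[np.cos(.447),np.sin(.447)])
c=read_camera("wrist");save("w28",c["img"])
E
```

```text
t 36.55 [577.6 222.8  18.6] [3.14  0.017 0.449] F [-13.8 -10.7  14.8] open 0.004 j6 [ 0.26  0.71  1.71 -0.01  0.74  1.39]
617.2170048557252
```

View pics/w28.png

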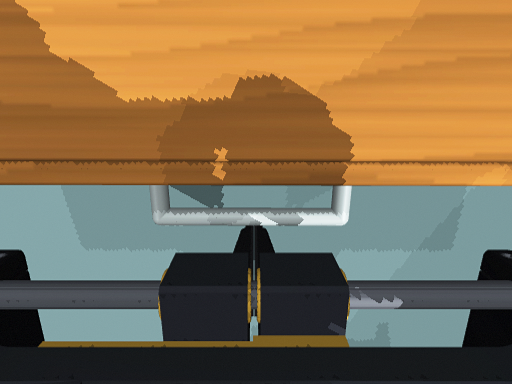

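Contact with about 18 N and no more travel. I'll back off and check from outside.

play_rows(moves=[[-0.01, 0, 0, 0, 0, 0, 0], [-0.02, 0, 0, 0, 0, 0, 0], [-0.02, 0, -0.01, 0, 0, 0, 0], [-0.01, 0, -0.03, 0, 0, 0, 0], [0, 0, -0.04, 0, 0, 0, 0], [0, 0, -0.03, 0, 0, 0, 0], [0, 0, 0, 0, 0, 0, 0]])

```text
t: 37.3
eef_pos: [521.7, 196.5, 133.0]
tcp_rot: [3.141, 0.017, 0.448]
ft_force: [0.4, -0.5, -0.1]
opening: 0.005
```

```bash
python3 - <<'E'
from h import *
st()
c=read_camera("wrist");save("w29",c["img"])
s=read_camera("side");save("s29",cv2.resize(s["img"][130:330,0:300],None,fx=2.6,fy=2.6,interpolation=cv2.INTER_CUBIC))
E
```

```text
t 37.3 [521.7 196.5 133. ] [3.141 0.017 0.448] F [ 0.4 -0.5 -0.1] open 0.005 j6 [ 0.24  0.48  1.79 -0.01  0.89  1.37]
```

View pics/w29.png

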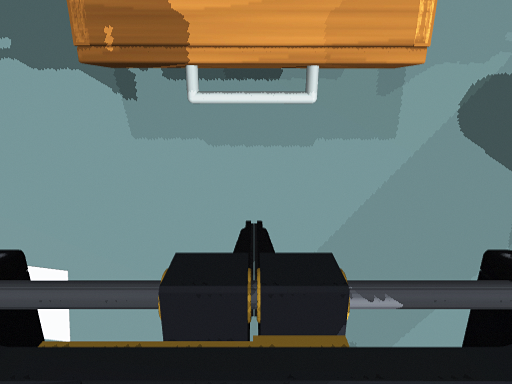

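View pics/s29.png

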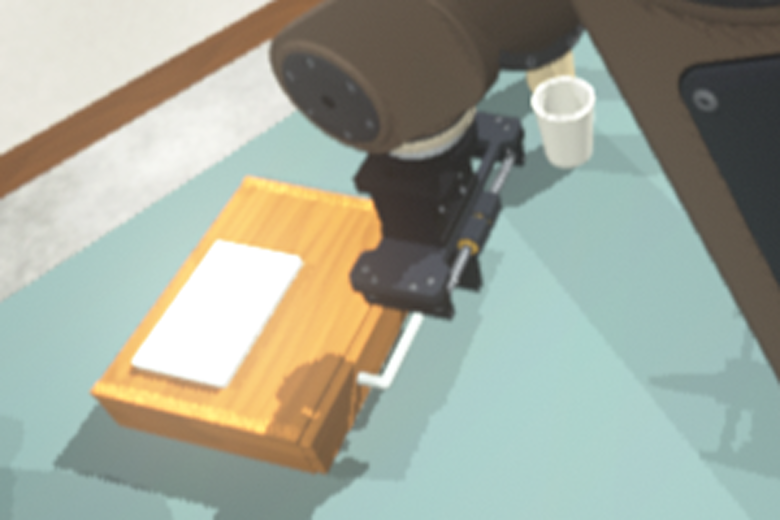

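```bash
python3 - <<'E'
from h import *
c=read_camera("wrist");save("w30",cv2.resize(c["img"][0:120,60:450],None,fx=2,fy=4,interpolation=cv2.INTER_CUBIC))
D=np.array([np.cos(.447),np.sin(.447)])
for n,u,v,z in(("bar",252,98,39),("seam unit",252,45,62),("panel back",252,48,60),("panel front top",252,56,60),("pf bottom",252,66,5)):
    X=ray(c,u,v,z)[:2];print(n,(X@D).round(1))
E
```

```text
bar 630.4
seam unit 667.8
panel back 666.0
panel front top 660.7
pf bottom 657.2
```

View pics/w30.png

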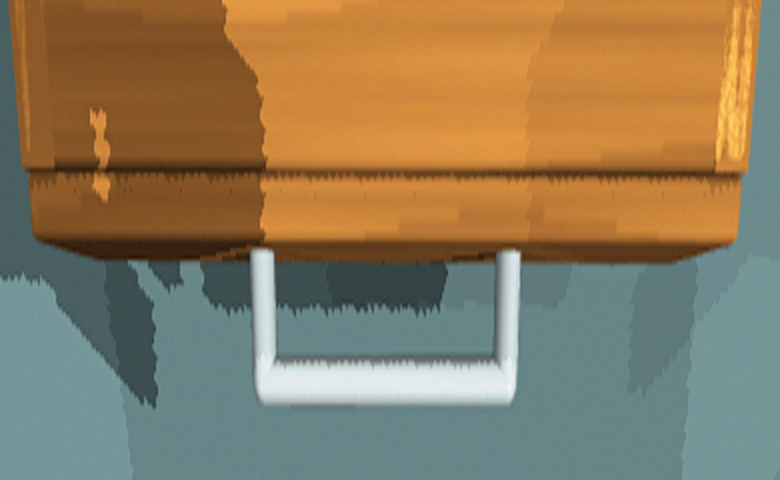

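The seam (row 43) shows no gap. The bar is at 630 mm against the unit front at about 667 mm, which matches 12 + 25 mm, so the drawer is shut. The gripper is clear, so I'm handing in.

```bash
python3 - <<'E'
from h import *
st();print(job_done())
E
```

```text
t 37.45 [519.9 196.  128.9] [-3.141  0.023  0.448] F [ 0.3 -1.  -0.8] open 0.001 j6 [ 0.24  0.49  1.79 -0.01  0.88  1.37]
the job is handed in; nothing more can be done
None
```

All three tools are in the drawer and it is pushed shut: scraper in the left lane, palette knife in the middle, scoop in the right. I handed in at t = 37.5 s of the 72 s allowed; the hand-in gives no verdict.

**Placing:** Each tool was lowered to lane-floor height before I let go. The scraper's contact showed clearly on the force reading. For the knife and scoop I judged contact by height, to about 1 mm.

**Last checks:**
- The wrist picture before pushing showed all three tools straight and centred, with handles to the front.
- About 62 mm before the drawer was shut, the handles had not shifted. I could not see inside once it closed.
- The drawer stopped firmly at about 18 N horizontal, with no gap at the seam. The bar sits 37 mm in front of the unit, which fits fully shut.
- The jars, cup, bottle and mortar were not re-measured at the end; I saw no contact with them.

**What disagreed:** The fingertips sit about 8–9 mm behind the reported tool point, not 14 mm ahead as stated. Because of this, my first grasp on the scraper closed harmlessly above its handle. I then worked from the tip position measured in the wrist picture, and all three grips read the stated handle widths to about 1 mm.

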